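# Load two wire reels onto the dispenser's spindle

## Task

Load the wire dispenser. Push the loose spindle through both wire reels standing in the loading cradle until its collar meets the cradle's end board, then lift the two reels out together on the spindle and lay it in the dispenser: shaft down in both slots, knob in the brake cup, both reels hanging freely between the uprights. Do not let a reel fall over, and leave the other things on the bench where they are.

Things in the scene. Friction and masses are not known exactly. Their poses are not given: they have to be found in the camera images.
- spindle: loose steel spindle, 200 mm long, 0.15 kg. Origin on its axis; y runs along the axis to the knob (it may be rolled about y). Shaft 14 mm diameter from y = -84 (tip) to +76 mm, the last 6 mm tapering to 10 mm at the blunt tip; steel collar 34 mm diameter, 5 mm thick, face at y = +76. It starts on the bench, resting on collar and shaft, so its axis rises 4 degrees towards the knob
- spindle_knob (a point): centre of the spindle's black ribbed knob (24 mm diameter, y = +81 to +116 mm), on the axis at y = +99 mm, 18 mm above the bench at the start; grasp across the diameter
- reel_large: loose black plastic reel of copper wire, 80 mm flange diameter, 24 mm wide, through bore 17.5 mm, about 0.26 kg, standing on edge on the cradle's rails, free to roll, yield and lift. Origin at its centre, y along the bore. Which reel is nearer the threading side varies
- reel_small: the same kind of reel, 74 mm flange diameter, 24 mm wide, bore 17.5 mm, about 0.24 kg; its bore stands 3.6 mm lower in the cradle than the large reel's. Origin at its centre, y along the bore
- cradle: loading cradle fixed to the bench: plywood base 96 x 146 x 10 mm, two steel rails along y (tops 20 mm high, 48 mm apart) carry the reels at about y = +43 and -43 mm, bores along y over x = 0. Origin on the bench, midway between the reels. Rubber buttons (face at y = -58) on the far end board (y = -70 to -62 mm) stop the far reel; two pins at y = +24.5, x = +-21 mm with 10 mm ball heads, 58 mm high, stop the near one. Thread from +y towards -y
- cradle_mouth (a point): on the outer face of the cradle's +y end board, the threading side, at x = 0, y = +76 mm, 50 mm high. The boards are 8 mm thick, 80 mm wide, 64 mm high, with a notch 24 mm wide, open at the top (flared to 42 mm), floor 34 mm above the bench. With the collar against this face the spindle's origin is at the cradle's y = 0
- cradle_gap (a point): point between the reels in the cradle at x = 0, y = 0, 47 mm high: about 50 mm is clear along y here, between the pins and the far reel. A released spindle lies in the bores through here, tilted up to 3 degrees, and can be taken from above; with both reels on it balances within 10 mm of its origin
- dispenser: wire dispenser fixed to the bench: grey bracket, base 84 mm wide, two 4 mm uprights at y = -64 and +64 mm, 97 mm high, each with a slot at x = 0, 18 mm wide, open at the top (flared to 36 mm), floor 71 mm high. Origin on the bench midway between the uprights. The spindle lies along y, knob to +y, axis 78 mm high, its origin at y = 0 (+-7 mm). A low guide bar, 22 mm high, runs along y at x = -30
- brake_cup (a point): centre of the dispenser's open-topped, felt-lined brake cup, where the knob's centre comes to lie: x = 0, y = +102 mm, 78 mm high. The cup spans y = +90 to +118 mm; its cheeks, 31 mm apart (46 mm at the mouth), stand 91 mm high and cover the knob's sides, so fingers cannot hold the knob there
- side_cutters: bystander, to be left alone: flush cutters with red grips, 36 x 118 x 10 mm, lying flat. Origin at the centre of its underside
- solder_spool: bystander, to be left alone: small spool of solder with blue flanges, 54 mm across, 38 mm high. Origin at the centre of its underside
- flux_syringe: bystander, to be left alone: white syringe 18 x 113 mm, lying. Origin at the centre of its underside
- blue_driver_case: bystander, to be left alone: blue bit case 50 x 92 x 21 mm. Origin at the centre of its underside
- isopropyl_bottle: bystander, to be left alone: white squeeze bottle with red spout, 47 x 60 mm, 144 mm high. Origin at the centre of its underside
- eye_loupe: bystander, to be left alone: black eye loupe, 38 mm across, 28 mm high. Origin at the centre of its underside
- hex_key: bystander, to be left alone: steel hex key 28 x 77 x 8 mm, lying. Origin at the centre of its underside
Not all that is in view belongs to the job. What is shaped like the reel_small but green is not meant.

How it is judged:
By the outcome, as a careful person would: the job done as asked, in the order asked, and still so for the second after the job is handed in, with the robot touching nothing.
It also fails if it takes over 61 s, if anything falls off the work surface, if the arm or the gripper's body presses on something with over 40 N, if the wrist force passes 120 N, or if a joint passes its speed limit or range.

## Robot

A 6-joint arm with a two-finger parallel gripper is mounted at the origin on a cart in front of the work surface, level with it; the furniture and walls round the work are solid. World frame = base frame: x ahead of the robot, y to its left, z up, the work surface at z = 0. Lengths are in m, angles in rad, forces in N, time in s.
With the tool pointing down it reaches from about 0.4 to 0.925 m from the base axis. Payload 12.5 kg.
Tool frame: the origin (TCP) lies on the centre line of the jaws, within the pads' length; the fingertips stand 14 mm ahead of it and the grasp point (between the pads) lies 5 mm behind it; y points along the fingers, x is the direction in which the jaws open and shut, and the axes are right-handed (so a half turn about y gives the same grasp; the last joint's range is limited). The gripper opens to 95 mm and grips with 3 to 60 N. Pads are 20 mm wide; open, the fingers measure 119 mm over their backs; the gripper's body (75 mm by 180 mm) begins 59 mm behind the grasp point.
Start: joints at [1.188, 0.491, 1.559, -0, 1.092, -0.106], TCP at [0.171, 0.601, 0.229] pointing down, gripper open.
Joint ranges: [-3.1, 3.1], [-0.84, 2.19], [0.05, 2.79], [-1.13, 4.28], [0.06, 2.93], [-2.69, 2.69]. Speed limits (rad/s): [2.22, 2.22, 2.79, 3.14, 3.14, 3.14].

## Interface

Orientations are given as a unit quaternion [x, y, z, w].
In Python, from cell import env gives the robot as it stands.
- The arm moves only by the tool servo_tool, never from a script. Its argument "series" is one flat list of numbers, 4 for each row, row after row: the shift along the tool's x, y, z in mm, then the turn about the tool's y in rad. In form: [dx, dy, dz, turn, dx, dy, dz, turn, ...]. A call has 1 to 5 rows; each row shifts and turns the commanded pose from where the row before left it, along the tool's axes as they then stand; what a row does not reach is not made up. A row lasts 1/12 s, in which the tool goes at most 41.7 mm and 7.16 degrees, less where a joint would pass 70% of its speed; a pose out of reach is approached as far as the arm can. A call with a gripper value outside its range is refused whole. "fingers" is the closure, from -1 (fully open) to 1 (shut), so that 0 is half open, set as the call begins (left out, the last holds). The fingers move at their own pace and stop on an object; "newtons" is the grip in N (left out, the last holds). Time passes only in rows, so rows that do not move let the fingers close. It gives the time, the measured TCP pose, the force and the opening at its end, in the units of the state.
- env.observe(): the state, without advancing time (a new reading comes with each control period).
- env.snapshot(name): name is "scene" or "top" or "wrist"; returns a dict with "color" (384x512x3 uint8, red, green, blue), "K" (3x3 intrinsics, pixels), "eye" and "rotation" of the camera in the world. Camera axes: x right, y down, z forward; pixel columns grow to the right and rows downward; lengths in m; the calibration is good to about 2 mm. A picture is of the moment at which its call begins. There is no depth.
- env.sign_off(): hands the job in, once; it reports no verdict.
The state is a dict: "clock": time; "qpos": joint angles; "qvel": joint speeds; "tau": joint torques, N m; "position": TCP position; "orientation": TCP orientation; "force": force on the tool from outside, world axes, zero at the start; "moment": the same for the moment, N m; "opening": opening from 0.0 (shut) to 1.0 (fully open).
Only numpy, scipy, OpenCV 4.12 (cv2) and the standard library are available. Lean on these libraries where they do the work, as an engineer would, in place of code of your own. Each camera call takes 0.05 s, during which the arm holds its last target.

## Working session

There is one attempt and no reset: what is moved stays moved. The work goes in short steps, Python scripts to look and compute and a tool call to move; the robot and the scene stay as the last step left them, time stands still between calls to the robot, and variables do not carry over. Pictures are saved under pics/ and viewed, and the job is handed in when it is done.

Besides the shell and the picture viewer there is one more tool, called as name(argument=value, ...), one argument or row to a line, values as JSON. servo_tool: Moves the arm, as the interface text tells. Its arguments: {"type":"object","properties":{"series":{"type":"array"},"fingers":{"type":"number"},"newtons":{"type":"number"}},"required":["series"]}

```bash
ls; mkdir -p pics; python3 - <<'E'
from cell import env
import cv2
s=env.observe()
print({k:(v if not hasattr(v,'tolist') else [round(x,4) for x in v.tolist()]) for k,v in s.items()})
for n in ['scene','top','wrist']:
    d=env.snapshot(n)
    cv2.imwrite(f'pics/{n}0.png',cv2.resize(d['color'][:,:,::-1],(800,600),interpolation=cv2.INTER_CUBIC))
    print(n,d['K'],d['eye'],d['rotation'])
E
```

```text
pics
{'clock': 0.0, 'qpos': [1.1884, 0.4915, 1.5595, 0.0, 1.0917, -0.1056], 'qvel': [0.0004, -0.0007, -0.0002, -0.002, 0.0, -0.0], 'tau': [-0.0022, -61.2628, -25.8175, 0.0691, 0.0483, -0.0001], 'position': [0.1707, 0.601, 0.2281], 'orientation': [0.5644, 0.4259, -0.4266, -0.564], 'force': [-0.4735, -0.0972, 0.8533], 'moment': [-0.0149, 0.0359, 0.0063], 'opening': 0.9948652970560244}
scene [[452.90461574   0.         250.6680304 ]
 [  0.         452.90461574 195.17425416]
 [  0.           0.           1.        ]] [-0.27014023 -0.32549728  0.92747812] [ 0.80205953 -0.43687158  0.20268275 -0.35321867]
top [[390.85857723   0.         254.017351  ]
 [  0.         390.85857723 191.82205911]
 [  0.           0.           1.        ]] [0.40030659 0.16847531 1.13779173] [-0.70469239  0.70768901 -0.03721428  0.03464113]
wrist [[331.40781264   0.         254.29339267]
 [  0.         331.40781264 193.00165383]
 [  0.           0.           1.        ]] [0.10761814 0.61824961 0.38335328] [0.79229212 0.59873361 0.07031356 0.09405992]
```

View pics/scene0.png

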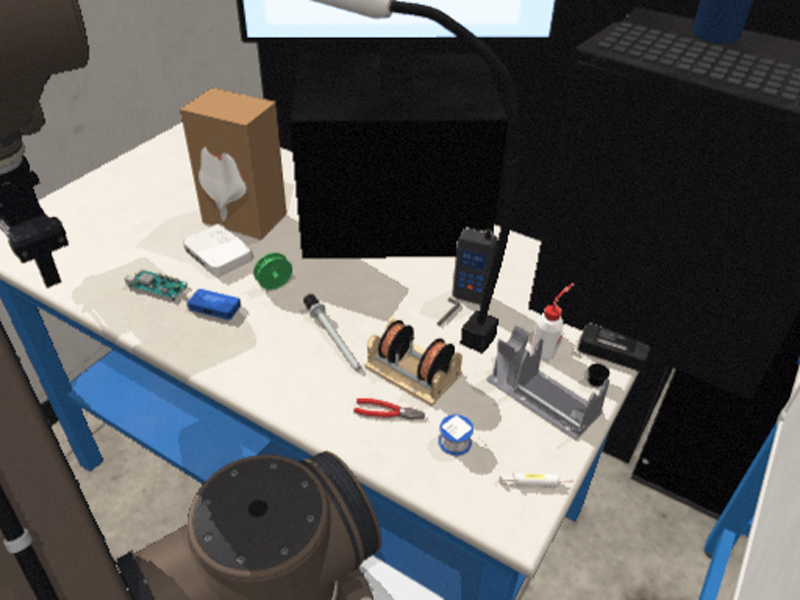

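View pics/top0.png

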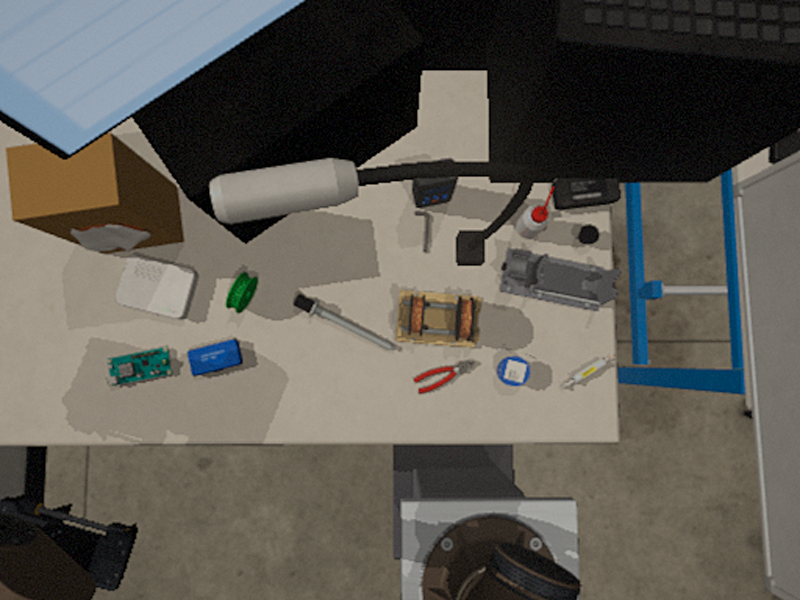

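View pics/wrist0.png

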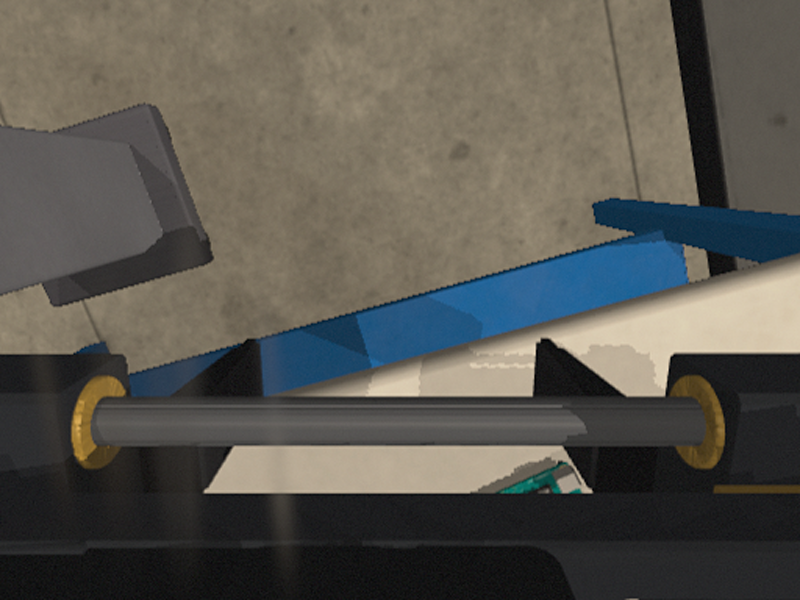

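```bash
cat > h.py <<'E'
import numpy as np, cv2
from scipy.spatial.transform import Rotation as R
from cell import env
def cam(n):
    d=env.snapshot(n); return d
def ray(d,u,v):
    K=d['K']; r=np.array([(u-K[0,2])/K[0,0],(v-K[1,2])/K[1,1],1.0])
    w=R.from_quat(d['rotation']).apply(r); return np.array(d['eye']),w/np.linalg.norm(w)
def onz(d,u,v,z):
    e,w=ray(d,u,v); return e+w*(z-e[2])/w[2]
def tri(d1,p1,d2,p2):
    a,u=ray(d1,*p1); b,v=ray(d2,*p2)
    t=np.linalg.lstsq(np.c_[u,-v],b-a,rcond=None)[0]
    P,Q=a+t[0]*u,b+t[1]*v; return (P+Q)/2,np.linalg.norm(P-Q)
def proj(d,P):
    c=R.from_quat(d['rotation']).inv().apply(np.array(P)-d['eye']); K=d['K']
    return K[0,0]*c[0]/c[2]+K[0,2],K[1,1]*c[1]/c[2]+K[1,2]
def crop(d,x0,y0,x1,y1,s,name):
    im=d['color'][y0:y1,x0:x1,::-1]
    cv2.imwrite(name,cv2.resize(im,None,fx=s,fy=s,interpolation=cv2.INTER_CUBIC))
E
python3 - <<'E'
from h import *
t=cam('top');s=cam('scene')
np.save('t.npy',t,allow_pickle=True);np.save('s.npy',s,allow_pickle=True)
k=1.5625
# lamp head ends & hose
for n,a,b in [('hoseelbow',(530,180),(512,100)),('lampend',(355,175),(390,8)),('base',(470,235),(480,320)),('meter',(435,180),(478,235))]:
    print(n,*tri(t,(a[0]/k,a[1]/k),s,(b[0]/k,b[1]/k)))
crop(t,170,160,270,230,8,'pics/t1.png')   # spindle
crop(t,240,160,400,255,5,'pics/t2.png')
crop(s,180,170,310,270,6,'pics/s1.png')
crop(s,300,170,400,290,5,'pics/s2.png')
o=env.observe();print(R.from_quat(o['orientation']).as_matrix().round(3))
print(R.from_quat(t['rotation']).as_matrix().round(3))
E
```

```text
hoseelbow [0.59772913 0.01983301 0.48683956] 0.00018926474793512266
lampend [0.57415689 0.20574094 0.58063871] 0.0017488906544823005
base [0.62917235 0.03237581 0.03910289] 0.005627152258218358
meter [0.70064775 0.09637571 0.16087782] 0.011729258895037639
[[ 0.273 -0.    -0.962]
 [ 0.962 -0.     0.273]
 [-0.    -1.     0.   ]]
[[-0.004 -0.995  0.101]
 [-1.     0.004 -0.004]
 [ 0.003 -0.101 -0.995]]
```

View pics/t1.png

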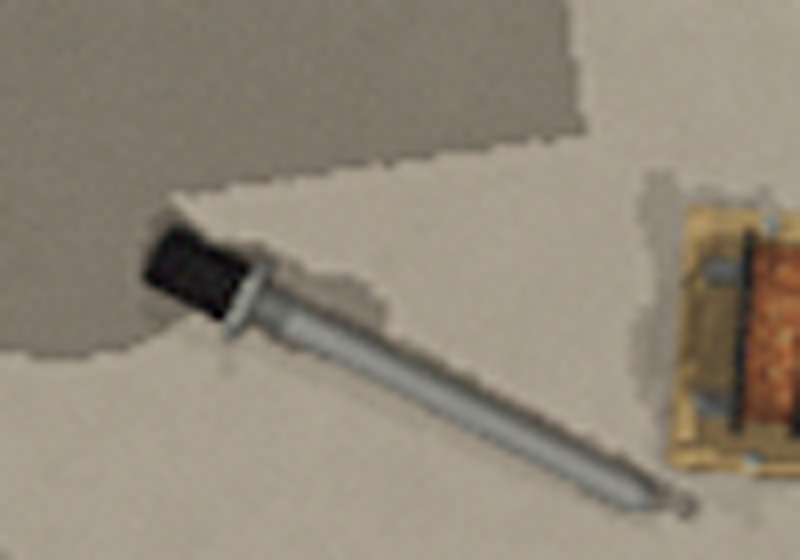

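View pics/t2.png

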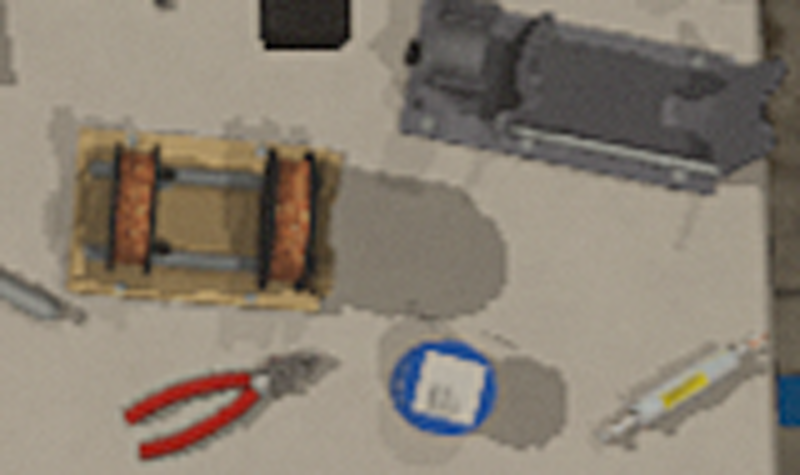

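View pics/s1.png

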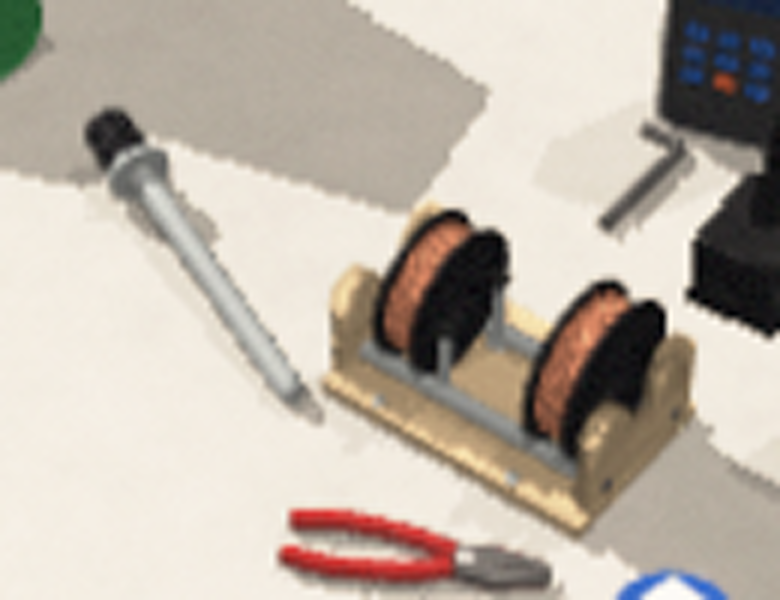

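View pics/s2.png

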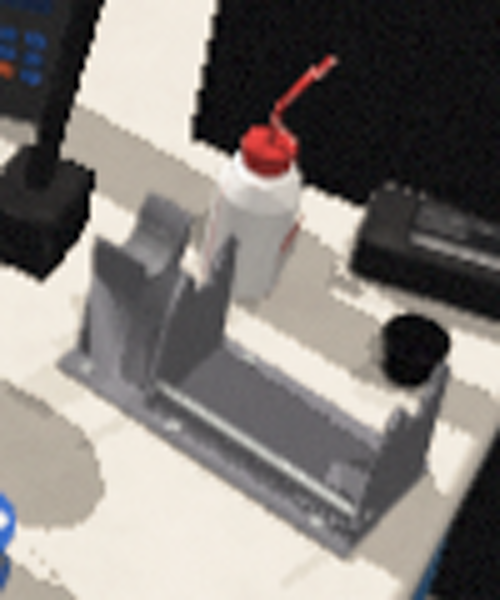

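```bash
python3 - <<'E'
from h import *
t=np.load('t.npy',allow_pickle=True).item();s=np.load('s.npy',allow_pickle=True).item()
T1=lambda u,v:(u/8+170,v/8+160); T2=lambda u,v:(u/5+240,v/5+160)
S1=lambda u,v:(u/6+180,v/6+170); S2=lambda u,v:(u/5+300,v/5+170)
P=lambda n,x:print(n,np.round(x*1000,1))
P('knob',onz(t,*T1(198,270),.02)); P('tip',onz(t,*T1(685,507),.006)); P('collar',onz(t,*T1(247,297),.018))
P('knob s',onz(s,*S1(115,137),.018)); P('tip s',onz(s,*S1(315,413),.006))
for n,p in dict(TL=(78,128),TR=(343,152),BL=(70,292),BR=(330,310)).items(): P('cr '+n,onz(t,*T2(*p),.010))
P('cr s BL',onz(s,*S1(325,385),.01));P('cr s BR',onz(s,*S1(583,525),.01));P('cr s R',onz(s,*S1(690,410),.01))
for n,p in dict(BL=(402,132),BR=(712,192)).items(): P('disp '+n,onz(t,*T2(*p),.004))
for n,p in dict(L=(65,365),BR=(348,550),R=(440,470)).items(): P('disp s '+n,onz(s,*S2(*p),.004))
E
```

```text
knob [509.5 334.4  20. ]
tip [424.2 159.9   6. ]
collar [499.8 317.   18. ]
knob s [515.6 339.7  18. ]
tip s [424.7 157.    6. ]
cr TL [533.5 159.4  10. ]
cr TR [518.9   5.6  10. ]
cr BL [438.4 164.5  10. ]
cr BR [427.4  14.8  10. ]
cr s BL [438.6 160.8  10. ]
cr s BR [431.2  19.5  10. ]
cr s R [517.4  12.6  10. ]
disp BL [531.1 -29.9   4. ]
disp BR [ 495.2 -210.     4. ]
disp s L [534.4 -34.8   4. ]
disp s BR [ 500.2 -211.9    4. ]
disp s R [ 576.3 -233.2    4. ]
```

```bash
cat >> h.py <<'E'
def yawz(o):
    M=R.from_quat(o['orientation']).as_matrix(); return np.arctan2(M[1,2],M[0,2])
def plan(p,yz=None,n=None,frm=None,maxs=40,maxr=.12):
    """target TCP p (m), tool-z heading yz (rad). prints rows"""
    o=env.observe() if frm is None else None
    p0,y0=(np.array(o['position']),yawz(o)) if o else (np.array(frm[0]),frm[1])
    if yz is None: yz=y0
    dy=(yz-y0+np.pi)%(2*np.pi)-np.pi
    D=np.array(p)-p0
    n=n or int(max(1,np.ceil(np.linalg.norm(D)*1000/maxs),np.ceil(abs(dy)/maxr)))
    out=[]
    y=y0;rem=D.copy()*1000
    for i in range(n):
        st=rem/(n-i); zt=np.array([np.cos(y),np.sin(y),0]); yt=np.array([0,0,-1.]); xt=np.cross(yt,zt)
        r=np.round([st@xt,st@yt,st@zt],1); rem=rem-(r[0]*xt+r[1]*yt+r[2]*zt)
        tr=-round((yz-y if False else dy/n),4); y+=-tr
        out.append([*map(float,r),tr])
    for i in range(0,n,5): print(sum(out[i:i+5],[]))
    return out
def st():
    o=env.observe(); print(round(o['clock'],2),np.round(np.array(o['position'])*1000,1),'yawz',round(np.degrees(yawz(o)),2),'F',np.round(o['force'],1),'M',np.round(o['moment'],2),'op',round(o['opening']*95,1),'q',np.round(o['qpos'],2))
E
python3 - <<'E'
from h import *
w=env.snapshot('wrist'); o=env.observe()
M=R.from_quat(o['orientation']).as_matrix()
print('cam in tool',M.T@(np.array(w['eye'])-o['position']),'fwd,right,down in tool',(M.T@R.from_quat(w['rotation']).as_matrix()).round(3))
plan([.43,.175,.25],np.radians(64))
E
```

```text
cam in tool [-0.0008325  -0.15515211  0.06538901] fwd,right,down in tool [[ 1.     0.    -0.   ]
 [ 0.    -0.233  0.972]
 [ 0.    -0.972 -0.233]]
[-22.6, -1.4, -24.4, np.float64(0.1165), -19.6, -1.4, -26.9, np.float64(0.1165), -16.4, -1.4, -28.9, np.float64(0.1165), -12.9, -1.4, -30.7, np.float64(0.1165), -9.2, -1.4, -31.9, np.float64(0.1165)]
[-5.5, -1.5, -32.8, np.float64(0.1165), -1.6, -1.4, -33.2, np.float64(0.1165), 2.3, -1.5, -33.2, np.float64(0.1165), 6.1, -1.4, -32.7, np.float64(0.1165), 9.9, -1.5, -31.8, np.float64(0.1165)]
[13.5, -1.4, -30.4, np.float64(0.1165), 16.9, -1.5, -28.6, np.float64(0.1165), 20.1, -1.4, -26.5, np.float64(0.1165), 23.1, -1.5, -23.9, np.float64(0.1165), 25.7, -1.4, -21.1, np.float64(0.1165)]
```

```bash
sed -i "s/tr=-round((yz-y if False else dy\/n),4)/tr=-float(round(dy\/n,3))/" h.py; python3 - <<'E'
from h import *
plan([.443,.20,.25],np.radians(64))
E
```

```text
[-20.8, -1.4, -24.8, 0.117, -17.7, -1.4, -27.0, 0.117, -14.5, -1.4, -28.9, 0.117, -11.0, -1.4, -30.4, 0.117, -7.4, -1.4, -31.5, 0.117]
[-3.6, -1.5, -32.1, 0.117, 0.1, -1.4, -32.3, 0.117, 3.9, -1.5, -32.1, 0.117, 7.6, -1.4, -31.4, 0.117, 11.3, -1.5, -30.3, 0.117]
[14.7, -1.4, -28.8, 0.117, 18.0, -1.5, -26.9, 0.117, 21.0, -1.4, -24.6, 0.117, 23.7, -1.5, -21.9, 0.117, 26.1, -1.4, -19.0, 0.117]
```

servo_tool(
  series=[-21,-1.5,-25,0.117,-18,-1.5,-27,0.117,-14.5,-1.5,-29,0.117,-11,-1.5,-30.5,0.117,-7.5,-1.5,-31.5,0.117],
  fingers=-1,
  newtons=40,
)

```text
clock: 0.72
position: [0.2621, 0.4654, 0.2362]
orientation: [-0.664, -0.244, 0.244, 0.664]
force: [1.0, 0.4, -0.1]
opening: 0.998
```

servo_tool(
  series=[-3.5,-1.5,-32,0.117,0,-1.5,-32,0.117,4,-1.5,-32,0.117,7.5,-1.5,-31.5,0.117,11.5,-1.5,-30,0.117],
)

```text
clock: 1.13
position: [0.3528, 0.3323, 0.2439]
orientation: [-0.706, -0.042, 0.042, 0.706]
force: [0.7, 0.0, 0.5]
opening: 0.999
```

servo_tool(
  series=[14.5,-1.5,-29,0.117,18,-1.5,-27,0.117,21,-1.5,-24.5,0.117,23.5,-1.5,-22,0.117,26,-1.5,-19,0.117],
)

```text
clock: 1.55
position: [0.4432, 0.1983, 0.2514]
orientation: [-0.688, 0.163, -0.164, 0.688]
force: [0.6, 1.8, 0.7]
opening: 1.001
```

```bash
python3 - <<'E'
from h import *
w=env.snapshot('wrist'); np.save('w1.npy',w,allow_pickle=True); st()
crop(w,0,0,512,384,1.5,'pics/w1.png')
E
```

```text
1.6 [446.  195.2 251.6] yawz 62.66 F [ 1.9 -1.3 -0.2] M [-0.2   0.03 -0.02] op 95.2 q [ 0.28  0.27  1.86 -0.    1.01  0.76]
```

View pics/w1.png

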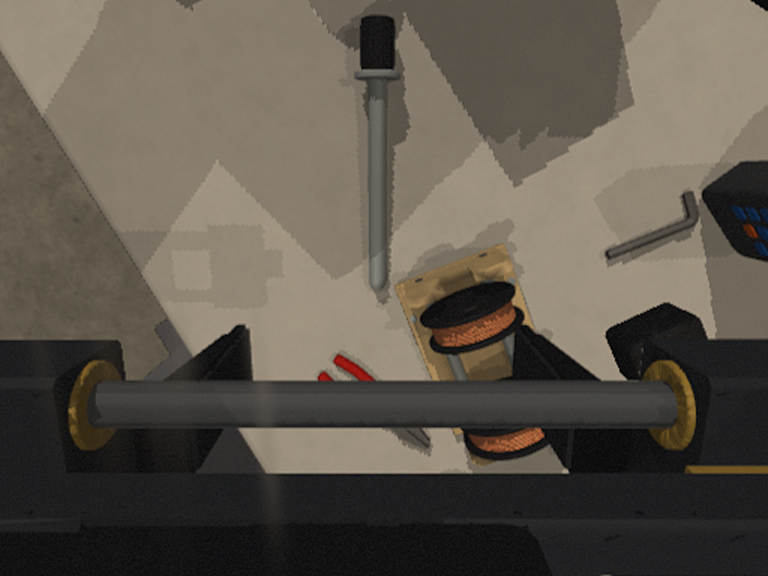

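```bash
python3 - <<'E'
from h import *
w=np.load('w1.npy',allow_pickle=True).item()
k=1.5
for n,p,z in [('knob far end',(377.5,16),.022),('knob c',(377.3,44),.019),('collar c',(377.3,74),.02),('tip',(378.5,290),.006),('shaft top',(377,90),.0165),('shaft low',(378,270),.008)]:
    print(n,np.round(onz(w,p[0]/k,p[1]/k,z)*1000,1))
a=onz(w,377.3/k,44/k,.018);b=onz(w,378.5/k,285/k,.006);d=a-b;print(np.degrees(np.arctan2(d[1],d[0])))
st()
E
```

```text
knob far end [516.9 351.   22. ]
knob c [508.9 335.5  19. ]
collar c [499.8 317.5  20. ]
tip [426.3 170.5   6. ]
shaft top [494.8 308.4  16.5]
shaft low [433.7 186.1   8. ]
63.43054690081888
1.6 [446.  195.2 251.6] yawz 62.66 F [ 1.9 -1.3 -0.2] M [-0.2   0.03 -0.02] op 95.2 q [ 0.28  0.27  1.86 -0.    1.01  0.76]
```

```bash
python3 - <<'E'
from h import *
st()
plan([.509,.3355,.07],np.radians(63.4))
E
```

```text
1.6 [446.  195.2 251.6] yawz 62.66 F [ 1.9 -1.3 -0.2] M [-0.2   0.03 -0.02] op 95.2 q [ 0.28  0.27  1.86 -0.    1.01  0.76]
[-1.4, 30.3, 25.6, -0.002, -1.4, 30.3, 25.6, -0.002, -1.3, 30.2, 25.6, -0.002, -1.3, 30.3, 25.6, -0.002, -1.2, 30.2, 25.6, -0.002]
[-1.1, 30.3, 25.6, -0.002]
```

servo_tool(
  series=[-1,30,25.5,-0.002,-1,30,25.5,-0.002,-1,30,25.5,-0.002,-1,30,25.5,-0.002,-1,30,25.5,-0.002],
)

```text
clock: 2.02
position: [0.4947, 0.3175, 0.0997]
orientation: [-0.689, 0.158, -0.158, 0.689]
force: [1.6, -0.4, 1.0]
opening: 1.004
```

servo_tool(
  series=[-1,30,25,0,0,0,0,0,0,0,0,0],
)

```text
clock: 2.27
position: [0.5036, 0.3398, 0.0691]
orientation: [0.69, -0.159, 0.157, -0.688]
force: [0.2, 0.1, 1.0]
opening: 1.001
```

```bash
python3 - <<'E'
from h import *
st()
plan([.509,.3355,.016],np.radians(63.4))
E
```

```text
2.27 [503.6 339.8  69.1] yawz 64.25 F [0.2 0.1 1. ] M [-0.06  0.1  -0.05] op 95.1 q [0.48 0.66 1.74 0.   0.74 0.93]
[3.4, 26.5, -0.7, 0.007, 3.3, 26.6, -0.8, 0.007]
```

servo_tool(
  series=[3.4,26.5,-0.7,0.007,3.3,26.6,-0.8,0.007,0,0,0,0],
)

```text
clock: 2.52
position: [0.5087, 0.3335, 0.016]
orientation: [0.689, -0.164, 0.162, -0.687]
force: [-0.5, -0.6, -0.5]
opening: 1.001
```

```bash
python3 - <<'E'
from h import *
st()
w=env.snapshot('wrist');crop(w,100,100,400,384,2.1,'pics/w2.png')
E
```

```text
2.52 [508.7 333.5  16. ] yawz 63.3 F [-0.5 -0.6 -0.5] M [-0.16  0.13  0.06] op 95.1 q [ 0.47  0.74  1.76 -0.    0.64  0.94]
```

View pics/w2.png

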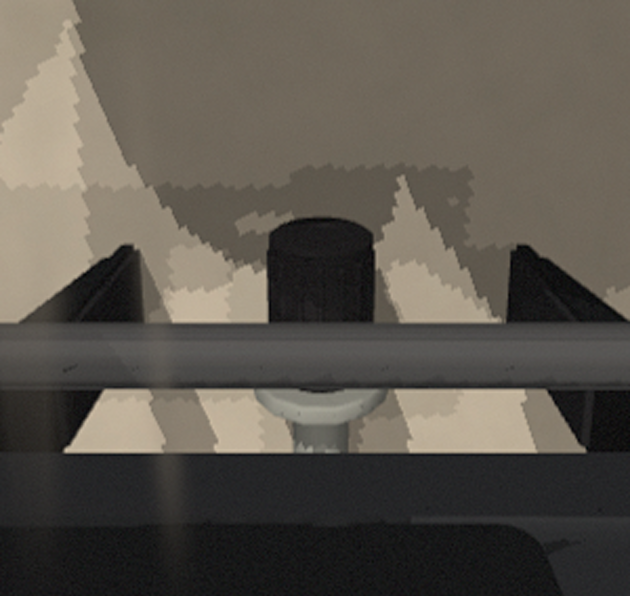

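servo_tool(
  series=[0,0,0,0,0,0,0,0,0,0,0,0,0,0,0,0,0,0,0,0],
  fingers=1,
  newtons=40,
)

```text
clock: 2.98
position: [0.51, 0.3353, 0.019]
orientation: [-0.688, 0.163, -0.163, 0.688]
force: [0.7, 0.9, -0.2]
opening: 0.704
```

servo_tool(
  series=[0,0,0,0,0,0,0,0,0,0,0,0],
)

```text
clock: 3.23
position: [0.5097, 0.3351, 0.0181]
orientation: [-0.688, 0.163, -0.163, 0.688]
force: [-0.4, 0.4, -0.2]
opening: 0.496
```

servo_tool(
  series=[0,0,0,0,0,0,0,0,0,0,0,0,0,0,0,0,0,0,0,0],
)

```text
clock: 3.65
position: [0.5097, 0.3351, 0.018]
orientation: [-0.688, 0.163, -0.163, 0.688]
force: [-0.4, -0.3, -0.4]
opening: 0.243
```

```bash
python3 - <<'E'
from h import *
st()
E
```

```text
3.65 [509.7 335.1  18. ] yawz 63.36 F [-0.4 -0.3 -0.4] M [-0.08  0.11  0.  ] op 23.1 q [0.47 0.74 1.76 0.   0.64 0.94]
```

servo_tool(
  series=[0,-10,0,0,0,-30,0,0,0,-35,0,0,0,-30,0,0,0,0,0,0],
)

```text
clock: 4.07
position: [0.5117, 0.3362, 0.1294]
orientation: [-0.686, 0.161, -0.165, 0.69]
force: [0.4, 0.8, -1.5]
opening: 0.247
```

```bash
python3 - <<'E'
from h import *
st()
w=np.load('w1.npy',allow_pickle=True).item()
crop(w,250,150,370,310,5,'pics/w1c.png')
s=env.snapshot('scene');crop(s,170,130,310,270,5,'pics/s3.png');np.save('s3.npy',s,allow_pickle=True)
t=env.snapshot('top');crop(t,160,140,320,230,5,'pics/t3.png');np.save('t3.npy',t,allow_pickle=True)
st()
E
```

```text
4.07 [511.7 336.2 129.4] yawz 63.36 F [ 0.4  0.8 -1.5] M [0.03 0.02 0.04] op 23.5 q [0.47 0.58 1.7  0.   0.85 0.94]
4.17 [510.  335.2 124.5] yawz 63.36 F [ 0.3 -0.7 -1.1] M [0.06 0.04 0.03] op 23.0 q [0.47 0.59 1.7  0.   0.85 0.94]
```

View pics/w1c.png

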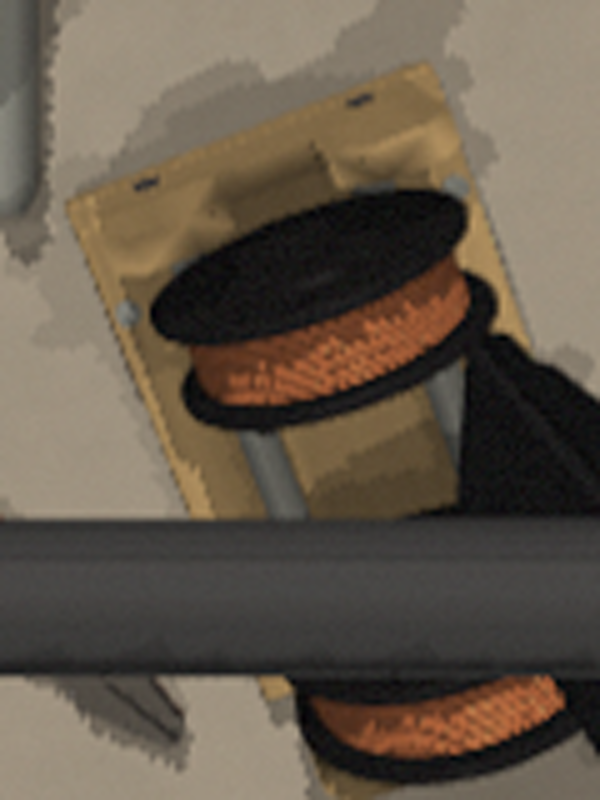

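View pics/s3.png

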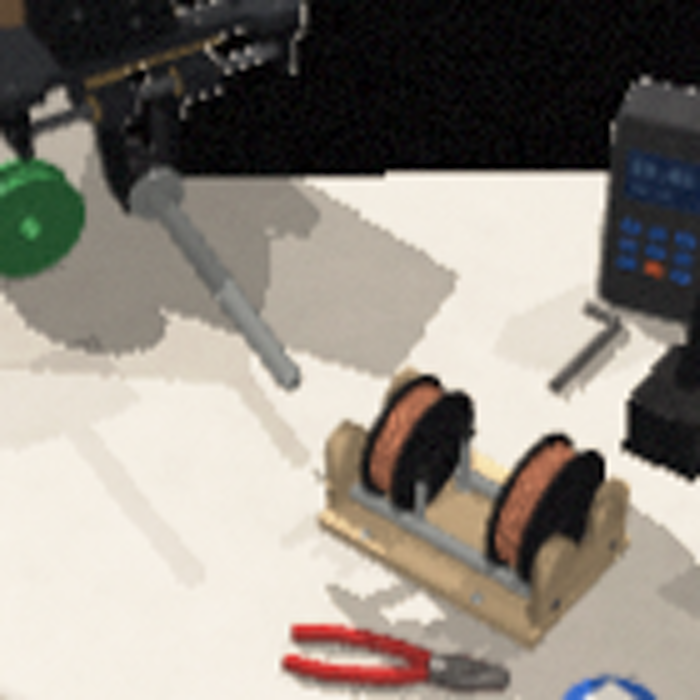

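View pics/t3.png

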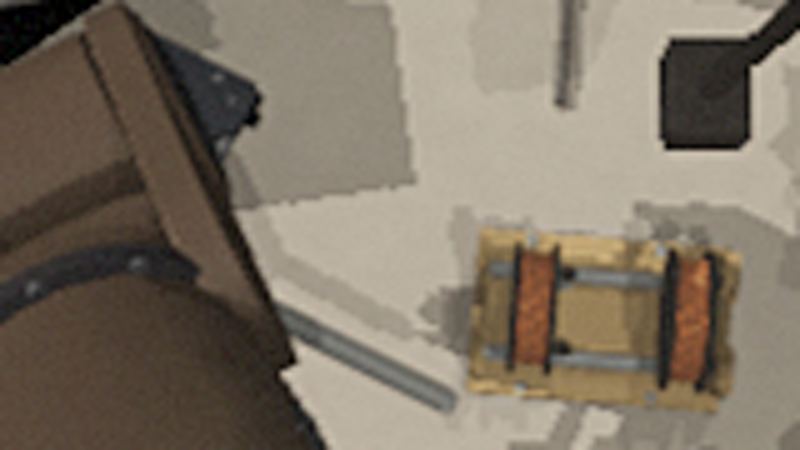

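```bash
python3 - <<'E'
from h import *
w=np.load('w1.npy',allow_pickle=True).item();s=np.load('s3.npy',allow_pickle=True).item();t=np.load('t3.npy',allow_pickle=True).item()
C=lambda u,v:(u/5+250,v/5+150)
S=lambda u,v:(u/5+170,v/5+130); T=lambda u,v:(u/5+160,v/5+140)
P=lambda n,x:print(n,np.round(x*1000,1))
p,e=tri(t,T(452,403),s,S(293,380));P('tip',p);print(e)
a=onz(w,*C(68,200),.01);b=onz(w,*C(432,62),.01);P('c1',a);P('c2',b);d=b-a;print('x axis ang',np.degrees(np.arctan2(d[1],d[0])),np.linalg.norm(d))
P('left edge low',onz(w,*C(190,515),.01));P('right edge',onz(w,*C(532,345),.01))
P('rail L',onz(w,*C(275,500),.02));P('rail R',onz(w,*C(445,420),.02))
# top: corners
for n,q in dict(TL=(478,228),BL=(468,392),BR=(722,412),TR=(742,250)).items(): P(n,onz(t,*T(*q),.01))
# reel tops: copper centres near top z
P('near reel top(z85)',onz(t,*T(535,305),.07));P('far reel',onz(t,*T(690,318),.072))
P('nearreel ends',onz(t,*T(535,243),.049)-onz(t,*T(535,370),.049)); P('far ends',onz(t,*T(690,250),.049)-onz(t,*T(690,388),.049))
for n,q in dict(BL=(322,520),BR=(530,645),R=(627,548)).items(): P('s '+n,onz(s,*S(*q),.01))
E
```

```text
tip [429.9 173.1 117.4]
0.0028367452377562373
c1 [441.  168.9  10. ]
c2 [534.4 160.   10. ]
x axis ang -5.420873085264898 0.0938477882187769
left edge low [432.1  80.2  10. ]
right edge [528.4  83.   10. ]
rail L [453.9  78.7  20. ]
rail R [500.3  79.1  20. ]
TL [533.5 159.4  10. ]
BL [438.4 165.7  10. ]
BR [426.3  19.5  10. ]
TR [520.    6.2  10. ]
near reel top(z85) [483.8 128.9  70. ]
far reel [476.2  44.3  72. ]
nearreel ends [71.1 -0.6  0. ]
far ends [77.2 -1.2  0. ]
s BL [439.5 160.6  10. ]
s BR [425.1  19.5  10. ]
s R [513.8   9.4  10. ]
```

```bash
python3 - <<'E'
from h import *
plan([.5041,.3614,.085],np.radians(85),n=5)
E
```

```text
[-3.4, 7.9, 4.1, -0.076, -3.1, 7.9, 4.4, -0.076, -2.7, 7.9, 4.6, -0.076, -2.4, 7.9, 4.8, -0.076, -2.0, 7.9, 5.0, -0.076]
```

servo_tool(
  series=[-3.4,8,4,-0.076,-3,8,4.5,-0.076,-2.7,8,4.5,-0.076,-2.4,8,5,-0.076,-2,8,5,-0.076],
)

```text
clock: 4.58
position: [0.5031, 0.3611, 0.0812]
orientation: [0.707, -0.03, 0.028, -0.706]
force: [0.1, 0.5, -2.0]
opening: 0.243
```

servo_tool(
  series=[0,0,0,0,0,0,0,0],
)

```text
clock: 4.75
position: [0.5032, 0.361, 0.0817]
orientation: [0.707, -0.032, 0.03, -0.706]
force: [-0.6, 0.4, -1.1]
opening: 0.243
```

```bash
cat >> h.py <<'E'
def looks(tag):
    s=env.snapshot('scene');crop(s,200,150,320,270,6,f'pics/s{tag}.png');np.save(f's{tag}.npy',s,allow_pickle=True)
    t=env.snapshot('top');crop(t,210,160,330,220,6,f'pics/t{tag}.png');np.save(f't{tag}.npy',t,allow_pickle=True)
    a=cv2.imread(f'pics/s{tag}.png');b=cv2.imread(f'pics/t{tag}.png')
    st()
def ld(n): return np.load(n+'.npy',allow_pickle=True).item()
E
python3 -c "
from h import *
looks('4')"
```

```text
4.85 [503.8 361.   82.8] yawz 84.99 F [-0.4 -0.4 -1.3] M [-0.    0.08 -0.08] op 23.0 q [0.52 0.65 1.7  0.   0.78 0.6 ]
```

View pics/s4.png

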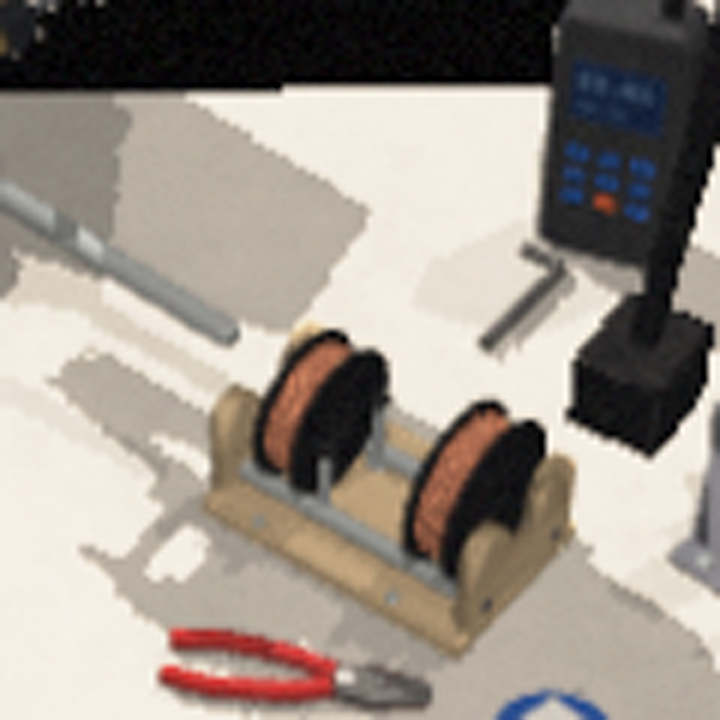

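View pics/t4.png

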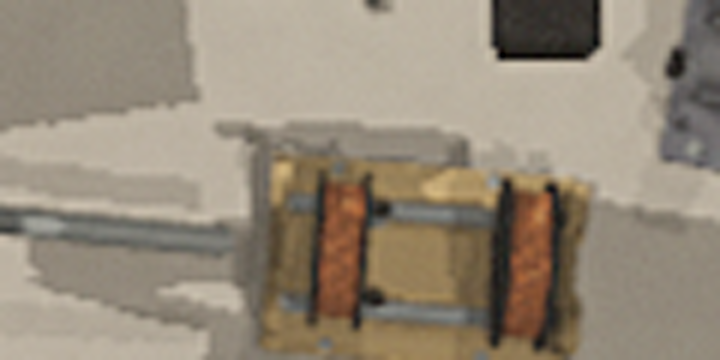

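```bash
python3 - <<'E'
from h import *
s=ld('s4');t=ld('t4')
S=lambda u,v:(u/6+200,v/6+150);T=lambda u,v:(u/6+210,v/6+160)
P=lambda n,x:print(n,np.round(x*1000,1))
p,e=tri(t,T(232,240),s,S(230,331));P('tip',p);print(e)
P('shaft', onz(t,*T(20,220),.077));P('tip',onz(t,*T(232,240),.073))
# reel symmetric extents in top (flange edges at bore height) 
for n,a,b,z in [('nearL flange',(319,178),(315,324),.049),('nearR flange',(366,177),(358,325),.049),('farL',(506,180),(495,345),.052),('farR',(557,187),(548,343),.052)]:
    A=onz(t,*T(*a),z);B=onz(t,*T(*b),z);P(n,(A+B)/2);print(np.linalg.norm(A-B))
for n,a in [('rail y left',(290,203)),('r2',(290,302)),('r3',(470,217)),('r4',(470,315)),('pin1',(381,208)),('pin2',(375,297))]:
    P(n,onz(t,*T(*a),.058 if 'pin' in n else .018))
for n,q in dict(TL=(273,155),BL=(262,350),BR=(575,360),TR=(590,183)).items(): P(n,onz(t,*T(*q),.01))
E
```

```text
tip [486.6 178.9  72.9]
0.000316989074748718
shaft [495.7 275.2  77. ]
tip [486.5 179.1  73. ]
nearL flange [483.3 139.8  49. ]
0.06816967777303495
nearR flange [483.2 118.8  49. ]
0.06919502941434856
farL [477.4  54.7  52. ]
0.07696606759788535
farR [476.1  30.6  52. ]
0.07272185461865079
rail y left [508.7 151.7  18. ]
r2 [461.2 152.   18. ]
r3 [501.6  65.5  18. ]
r4 [454.6  66.1  18. ]
pin1 [502.3 110.3  58. ]
pin2 [461.1 113.4  58. ]
TL [532.8 159.7  10. ]
BL [438.6 165.5  10. ]
BR [433.2  15.2  10. ]
TR [518.6   6.4  10. ]
```

```bash
python3 - <<'E'
from h import *
plan([.5014,.361,.0588],np.radians(86),n=3)
E
```

```text
[-0.8, 8.0, -0.1, -0.006, -0.8, 8.0, -0.0, -0.006, -0.8, 8.0, -0.1, -0.006]
```

servo_tool(
  series=[-0.8,8,0,-0.006,-0.8,8,0,-0.006,-0.8,8,0,-0.006,0,0,0,0,0,0,0,0],
)

```text
clock: 5.27
position: [0.5012, 0.3613, 0.0583]
orientation: [0.707, -0.024, 0.023, -0.706]
force: [0.1, -0.1, -1.8]
opening: 0.245
```

```bash
python3 -c "
from h import *
looks('5')"
```

```text
5.37 [501.6 361.5  59.1] yawz 86.15 F [ 0.2 -0.2 -1.7] M [0.02 0.07 0.01] op 23.1 q [0.52 0.69 1.72 0.   0.73 0.58]
```

View pics/s5.png

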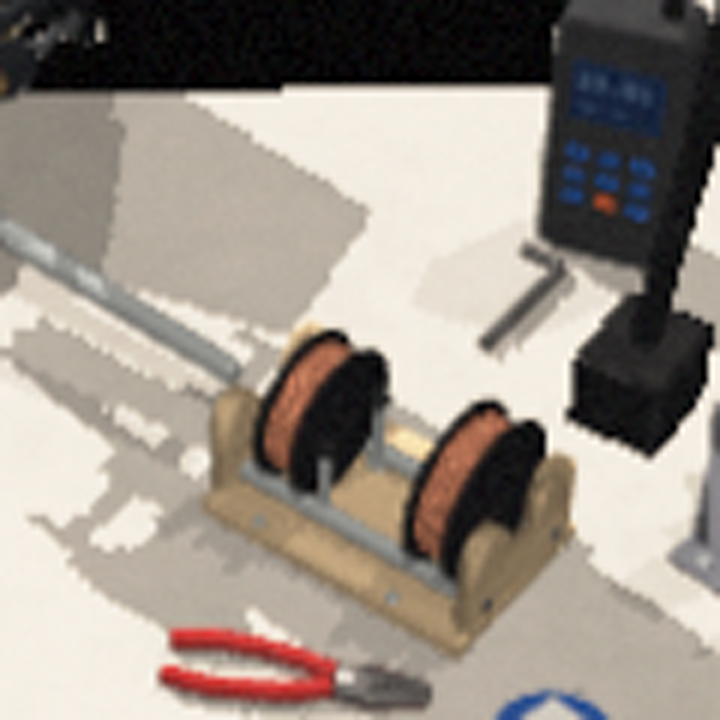

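View pics/t5.png

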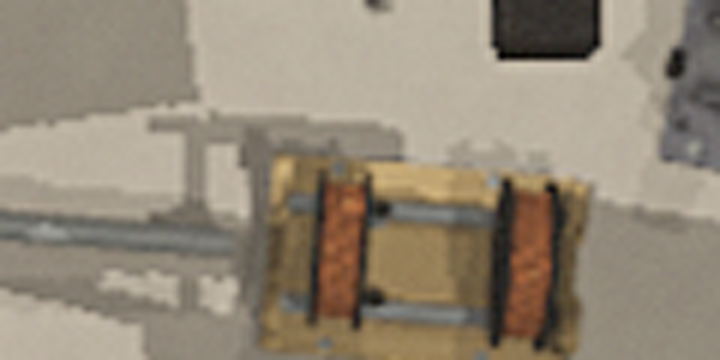

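servo_tool(
  series=[-0.2,0,-15,0,-0.2,0,-15,0,-0.1,0,-8,0,-0.1,0.3,-7,0],
)

```text
clock: 5.7
position: [0.498, 0.3155, 0.0591]
orientation: [-0.707, 0.024, -0.024, 0.707]
force: [0.1, 0.4, -0.9]
opening: 0.241
```

```bash
python3 -c "
from h import *
looks('6')"
```

```text
5.8 [498.1 315.6  59. ] yawz 86.09 F [-0.5 -0.9 -1.2] M [-0.08  0.03  0.02] op 23.5 q [ 0.45  0.66  1.8  -0.    0.69  0.52]
```

View pics/s6.png

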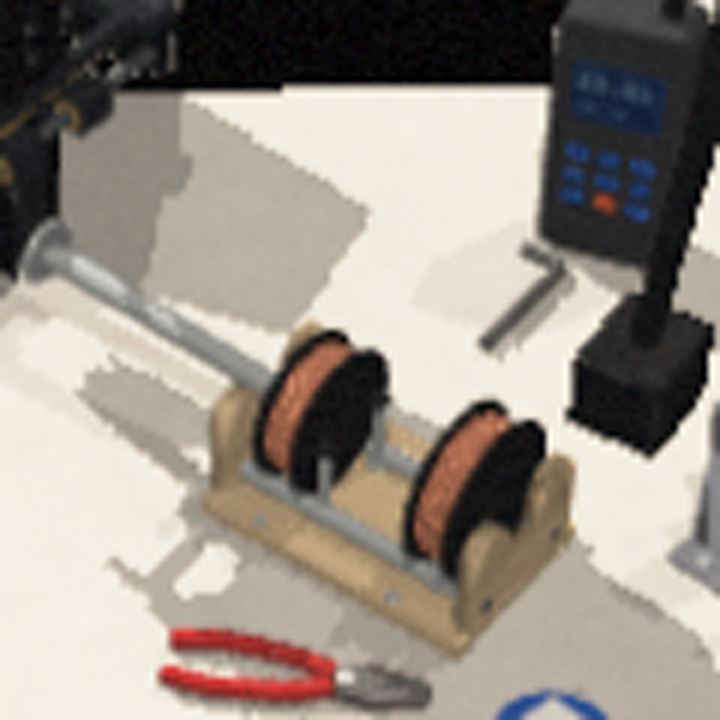

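View pics/t6.png

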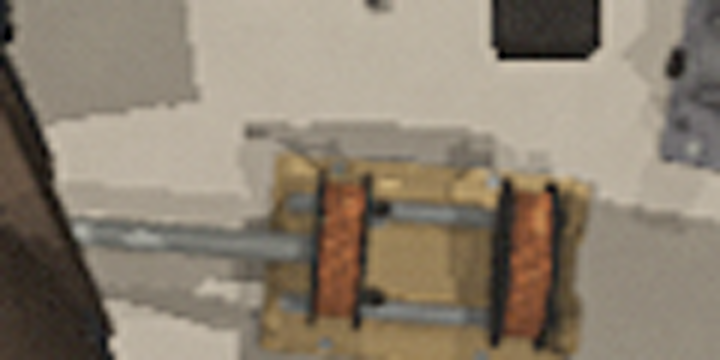

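servo_tool(
  series=[-0.1,0.4,-7,0,-0.1,0.4,-7,0,-0.1,0.4,-7,0,-0.1,0.4,-7,0,0,0,0,0],
)

```text
clock: 6.22
position: [0.4954, 0.2874, 0.057]
orientation: [0.707, -0.024, 0.024, -0.707]
force: [0.2, -0.9, 0.8]
opening: 0.248
```

```bash
python3 -c "
from h import *
looks('7')"
```

```text
6.32 [495.7 288.3  57.2] yawz 86.13 F [ 0.4 -0.7 -0.8] M [-0.2   0.04 -0.03] op 23.0 q [ 0.41  0.64  1.84 -0.    0.66  0.48]
```

View pics/s7.png

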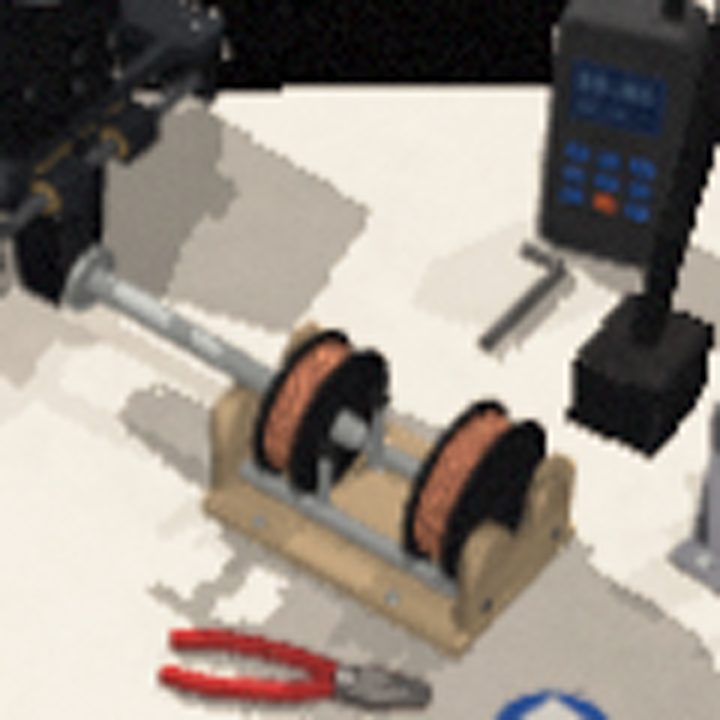

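View pics/t7.png

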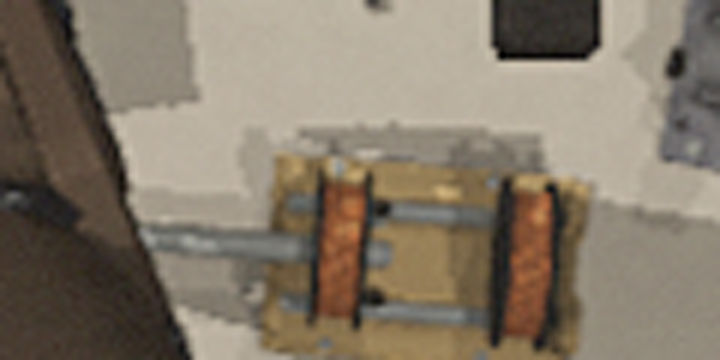

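servo_tool(
  series=[0,2,0,0,0,3,0,0,0,3,0,0],
  newtons=20,
)

```text
clock: 6.57
position: [0.4957, 0.289, 0.0489]
orientation: [-0.707, 0.024, -0.024, 0.707]
force: [-0.5, 0.4, 1.0]
opening: 0.247
```

servo_tool(
  series=[0,3,0,0,0,3,0,0,0,3,0,0,0,0,0,0],
)

```text
clock: 6.9
position: [0.4955, 0.2887, 0.0395]
orientation: [0.707, -0.024, 0.023, -0.707]
force: [-0.5, 0.3, 0.4]
opening: 0.249
```

```bash
python3 -c "
from h import *
looks('8')"
```

```text
7.0 [495.6 288.7  40. ] yawz 86.16 F [0.1 0.9 0.7] M [ 0.03  0.1  -0.05] op 23.6 q [0.41 0.67 1.85 0.   0.62 0.48]
```

View pics/s8.png

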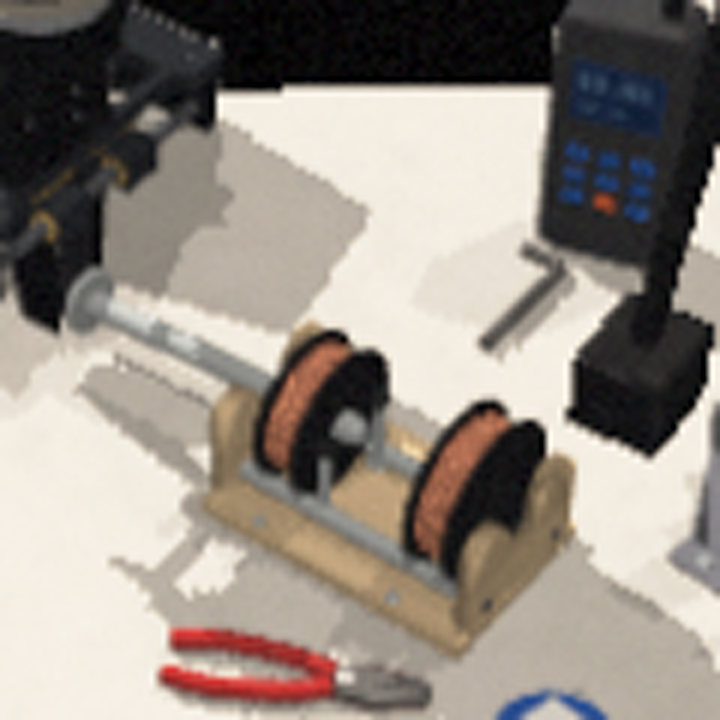

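View pics/t8.png

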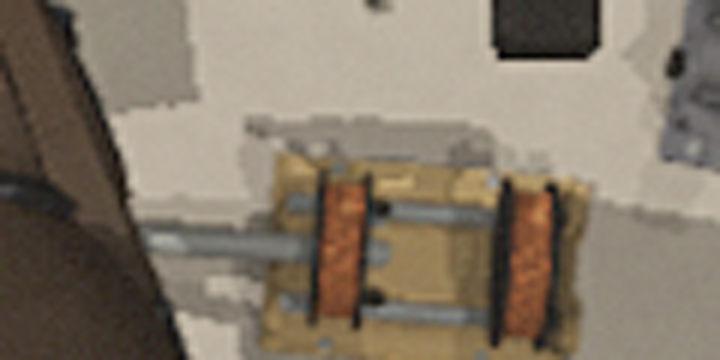

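```bash
cat >> h.py <<'E'
def onaxis(d,u,v,x0=.4767,y0=.0426,m=.0775):
    e,w=ray(d,u,v); n=np.array([1,-m,0]); p=np.array([x0,y0,0]); return e+w*((p-e)@n)/(w@n)
E
python3 - <<'E'
from h import *
S=lambda u,v:(u/6+200,v/6+150)
for tag,pts in [('s7',[(90,277),(115,290),(240,365),(350,432)]),('s8',[(90,299),(115,311),(240,373),(350,427)])]:
    s=ld(tag)
    P=np.array([onaxis(s,*S(*p))*1000 for p in pts]);print(P.round(1),np.degrees(np.polyfit(P[:,1],P[:,2],1)[0])/1)
    print(np.degrees(np.arctan(np.polyfit(P[:,1],P[:,2],1)[0])))
E
```

```text
[[493.8 263.6  58.8]
 [492.6 248.1  59.1]
 [486.8 173.4  54.1]
 [482.  110.4  49.2]] 3.7105083623896014
3.7053341675647897
[[493.9 264.3  44.2]
 [492.7 248.7  45.2]
 [486.8 173.4  48.9]
 [482.  110.5  52.4]] -3.0163189679698887
-3.013537052530651
```

servo_tool(
  series=[-0.1,-0.5,-10,0,-0.1,-0.5,-10,0,-0.1,-0.5,-10,0,-0.1,-0.4,-10,0,0,0,0,0],
)

```text
clock: 7.42
position: [0.4924, 0.2467, 0.0423]
orientation: [0.707, -0.024, 0.024, -0.707]
force: [-0.0, -1.3, 0.1]
opening: 0.25
```

```bash
python3 -c "
from h import *
looks('9')"
```

```text
7.52 [492.7 248.   42.2] yawz 86.09 F [-0.6 -1.2  0.8] M [-0.4   0.11 -0.04] op 23.3 q [ 0.35  0.65  1.9  -0.    0.59  0.41]
```

View pics/s9.png

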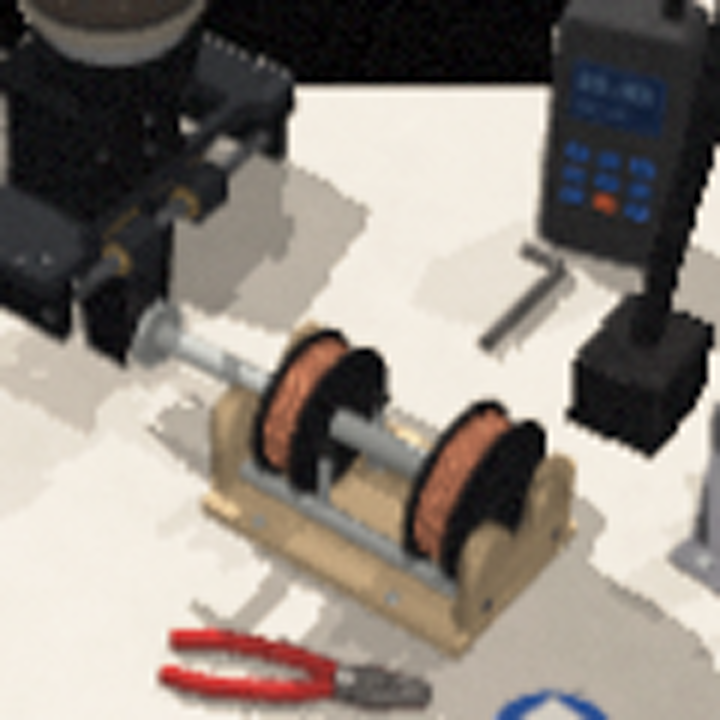

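View pics/t9.png

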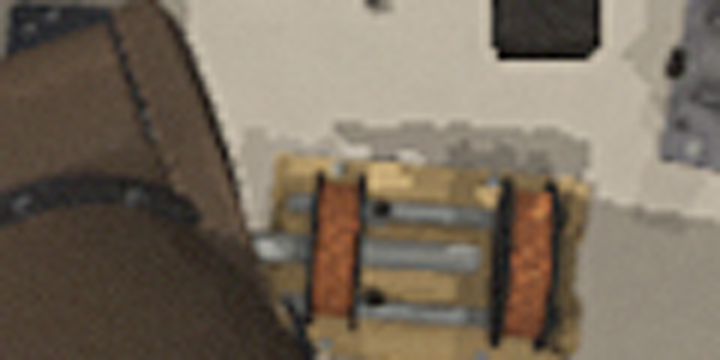

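servo_tool(
  series=[-0.3,-0.3,-6,0,-0.3,-0.3,-6,0,-0.1,-0.3,-6,0,0,0,0,0],
)

```text
clock: 7.85
position: [0.4906, 0.23, 0.043]
orientation: [0.707, -0.024, 0.024, -0.707]
force: [1.6, -1.2, 0.2]
opening: 0.247
```

```bash
python3 -c "
from h import *
looks('10')"
```

```text
7.95 [490.7 230.5  43. ] yawz 86.14 F [-0.7 -1.5 -0.2] M [-0.45 -0.05  0.03] op 23.4 q [ 0.32  0.64  1.92 -0.    0.58  0.38]
```

View pics/s10.png

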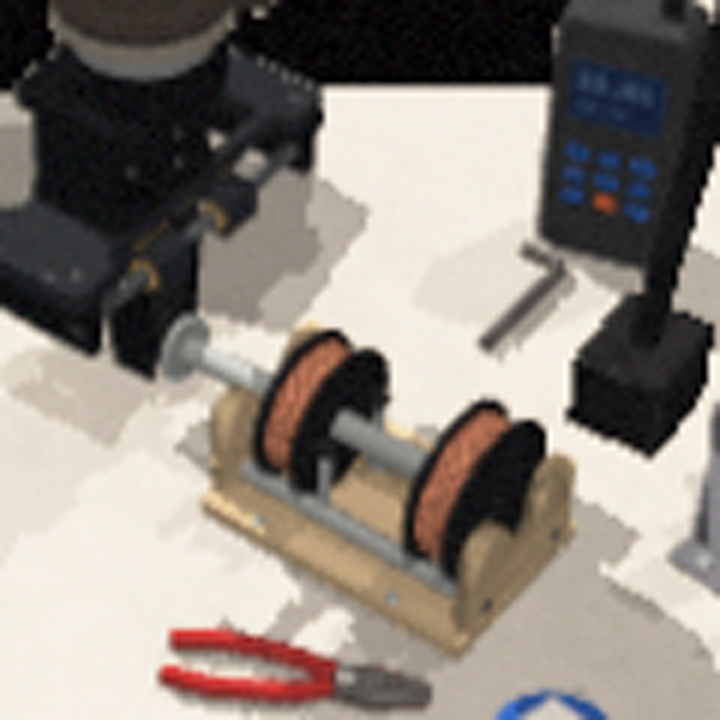

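View pics/t10.png

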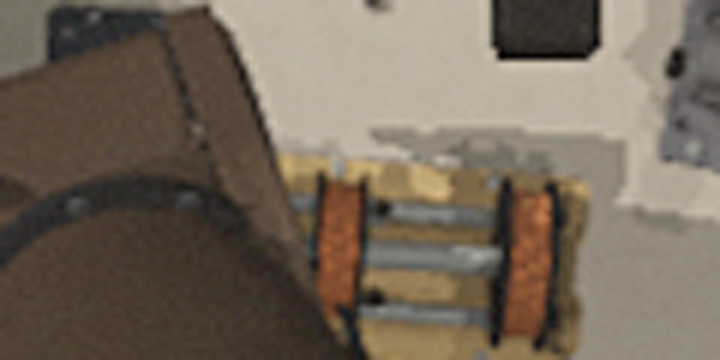

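servo_tool(
  series=[-0.1,-0.3,-6,0,-0.1,-0.3,-6,0,-0.1,-0.3,-6,0,0,0,0,0],
)

```text
clock: 8.28
position: [0.4892, 0.2119, 0.044]
orientation: [0.707, -0.024, 0.024, -0.707]
force: [0.2, -0.5, 1.2]
opening: 0.246
```

```bash
python3 -c "
from h import *
looks('11')"
```

```text
8.38 [489.2 212.5  43.9] yawz 86.13 F [ 2.3 -1.6  1.4] M [-0.45 -0.1   0.1 ] op 23.7 q [ 0.29  0.63  1.95 -0.    0.57  0.35]
```

View pics/s11.png

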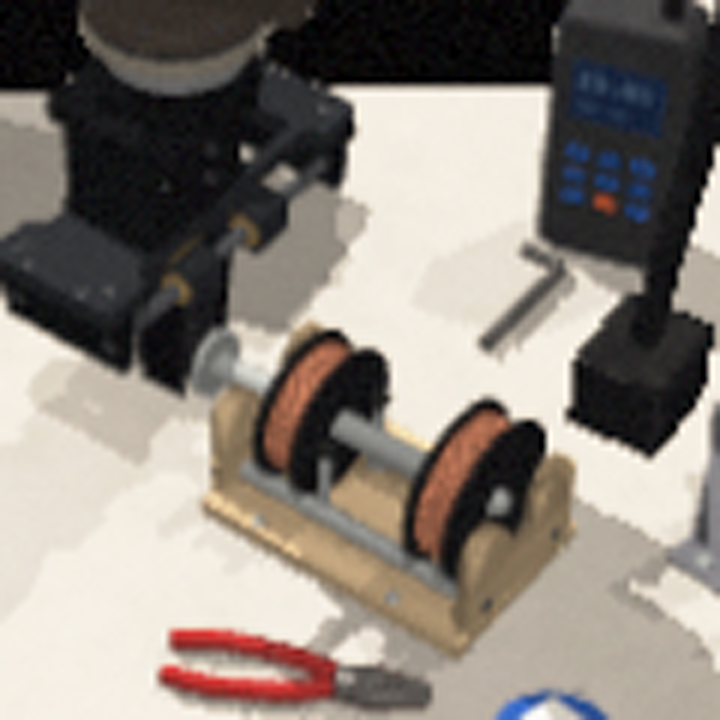

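View pics/t11.png

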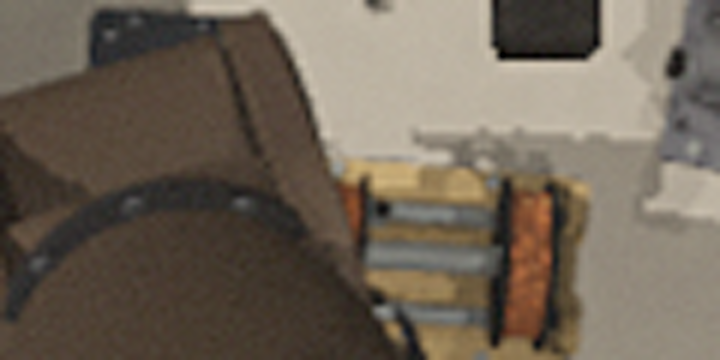

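servo_tool(
  series=[-0.1,-0.3,-7,0,-0.1,-0.3,-7,0,0,-0.2,-5,0,0,0,0,0],
  newtons=30,
)

```text
clock: 8.72
position: [0.4878, 0.1931, 0.0448]
orientation: [-0.707, 0.024, -0.024, 0.707]
force: [1.7, -1.1, 1.8]
opening: 0.247
```

servo_tool(
  series=[0,0,-2,0,0,0,-2,0,0,0,-2,0],
)

```text
clock: 8.97
position: [0.4876, 0.1882, 0.0448]
orientation: [-0.707, 0.023, -0.024, 0.707]
force: [2.2, 4.6, 5.3]
opening: 0.246
```

```bash
python3 -c "
from h import *
looks('12')"
```

```text
9.07 [487.5 187.9  44.8] yawz 86.16 F [2.9 2.8 3.7] M [ 0.18 -0.46  0.13] op 23.3 q [0.24 0.62 1.97 0.   0.55 0.31]
```

View pics/s12.png

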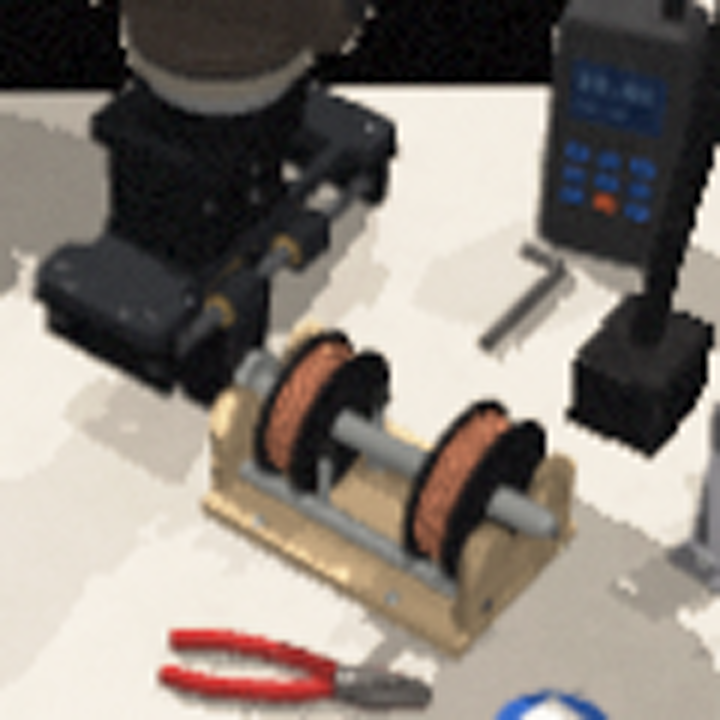

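servo_tool(
  series=[0,0,-1.5,0,0,0,-1.5,0,0,0,0,0],
)

```text
clock: 9.32
position: [0.4876, 0.1871, 0.0449]
orientation: [-0.706, 0.023, -0.025, 0.708]
force: [2.2, 23.6, 3.1]
opening: 0.245
```

```bash
python3 -c "
from h import *
looks('13')"
```

```text
9.42 [487.6 187.1  44.9] yawz 86.13 F [ 1.  22.6  4.6] M [ 3.83 -0.16  0.09] op 23.5 q [0.24 0.62 1.98 0.   0.55 0.3 ]
```

View pics/s13.png

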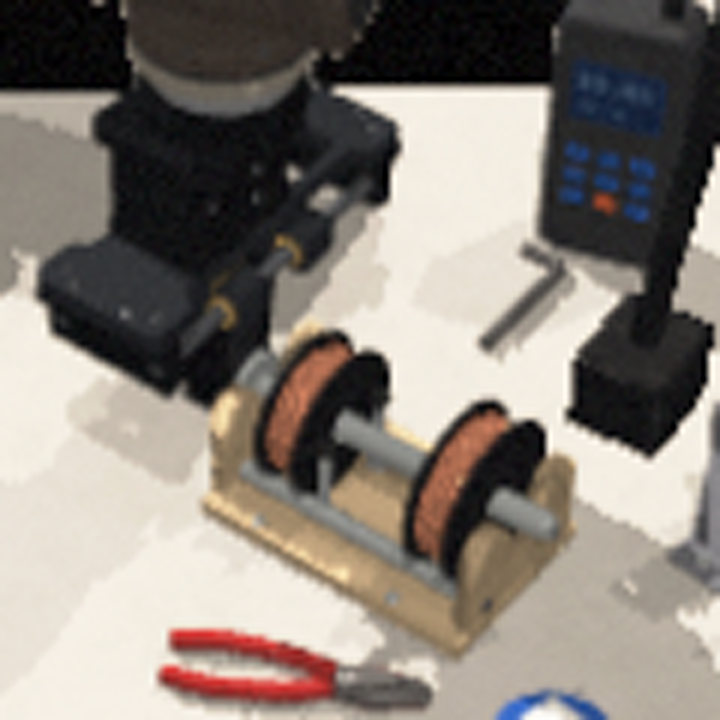

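servo_tool(
  series=[0,0,2.2,0,0,0,0,0],
)

```text
clock: 9.58
position: [0.4874, 0.1877, 0.0447]
orientation: [-0.707, 0.023, -0.024, 0.707]
force: [2.5, 5.0, 5.2]
opening: 0.244
```

servo_tool(
  series=[0,0,0,0,0,0,0,0,0,0,0,0,0,0,0,0],
  fingers=0,
)

```text
clock: 9.92
position: [0.4867, 0.1869, 0.0443]
orientation: [0.707, -0.024, 0.023, -0.707]
force: [-0.3, -0.8, -0.7]
opening: 0.46
```

```bash
python3 -c "
from h import *
looks('14')"
```

```text
10.02 [486.9 187.   44.4] yawz 86.15 F [ 0.6 -0.3  0. ] M [-0.18  0.02  0.03] op 46.9 q [0.24 0.62 1.97 0.   0.55 0.31]
```

View pics/s14.png

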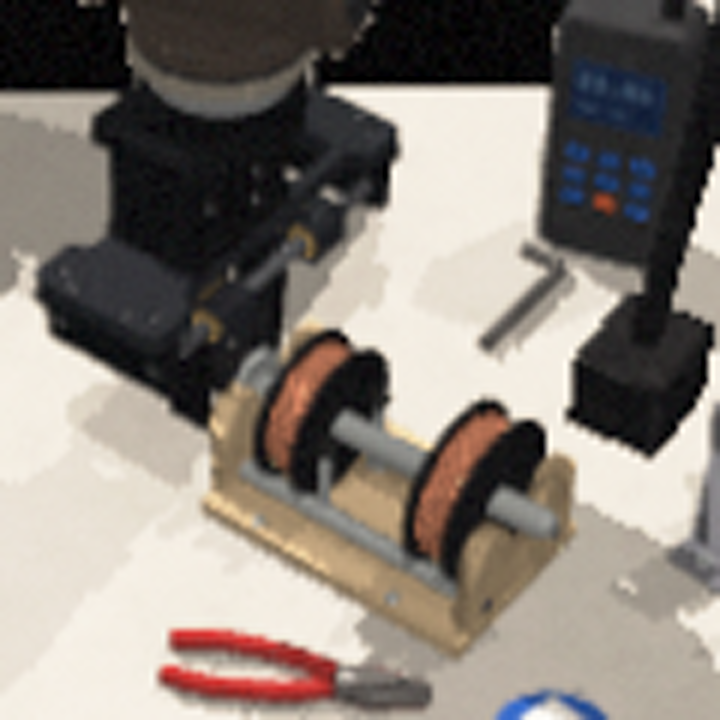

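servo_tool(
  series=[0,-25,0,0,0,-40,0,0,0,-40,0,0,0,0,0,0],
)

```text
clock: 10.35
position: [0.4894, 0.1878, 0.1557]
orientation: [-0.706, 0.021, -0.027, 0.708]
force: [0.5, -0.4, 0.7]
opening: 0.502
```

```bash
python3 - <<'E'
from h import *
looks('15')
t=ld('t');s=ld('s');k=1.5625
P=lambda n,x:print(n,np.round(x*1000,1))
print([np.round(x,3) for x in tri(t,(540/k,213/k),s,(552/k,312/k))],'red cap')
print([np.round(x,3) for x in tri(t,(551/k,186/k),s,(572/k,287/k))],'spout')
P('bottle base',onz(s,545/k,352/k,.0))
T2=lambda u,v:(u/5+240,v/5+160); S2=lambda u,v:(u/5+300,v/5+170)
for n,a,b in [('cup front prong',(430,15),(157,200)),]:
    print(n,*tri(t,T2(*a),s,S2(*b)))
plan([.475,0.03,.25],np.radians(82))
plan([.51,-.19,.25],np.radians(80),frm=([.475,0.03,.25],np.radians(82)))
E
```

```text
10.45 [487.5 187.2 151. ] yawz 86.16 F [-0.1  0.6 -0.3] M [-0.11  0.08  0.03] op 47.3 q [0.24 0.45 1.9  0.   0.8  0.31]
[array([ 0.657, -0.085,  0.097]), np.float64(0.001)] red cap
[array([ 0.696, -0.098,  0.132]), np.float64(0.003)] spout
bottle base [655.6 -89.    0. ]
cup front prong [ 0.5913092  -0.04093857  0.08478691] 0.01932037518593905
[-0.4, -19.8, -31.5, 0.015, 0.1, -19.8, -31.6, 0.015, 0.5, -19.8, -31.5, 0.015, 1.0, -19.8, -31.5, 0.015, 1.5, -19.8, -31.6, 0.015]
[10.9, 0.0, -35.5, 0.006, 11.1, 0.0, -35.4, 0.006, 11.3, 0.0, -35.4, 0.006, 11.5, 0.0, -35.3, 0.006, 11.7, 0.0, -35.2, 0.006]
[12.0, 0.0, -35.2, 0.006]
```

View pics/s15.png

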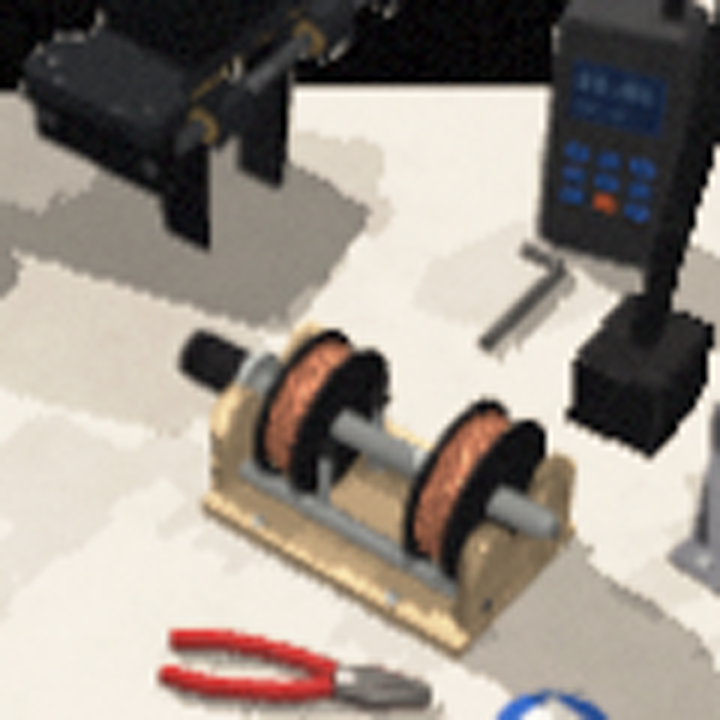

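servo_tool(
  series=[-0.4,-20,-31.5,0.015,0,-20,-31.5,0.015,0.5,-20,-31.5,0.015,1,-20,-31.5,0.015,1.5,-20,-31.5,0.015],
)

```text
clock: 10.87
position: [0.4736, 0.0288, 0.2491]
orientation: [-0.705, 0.051, -0.049, 0.705]
force: [1.0, -0.1, -0.6]
opening: 0.502
```

servo_tool(
  series=[11,0,-35.5,0.006,11,0,-35.5,0.006,11.5,0,-35.5,0.006,11.5,0,-35.5,0.006,11.5,0,-35,0.006],
)

```text
clock: 11.28
position: [0.5027, -0.1553, 0.2481]
orientation: [-0.704, 0.062, -0.06, 0.705]
force: [0.7, 0.4, -0.5]
opening: 0.501
```

servo_tool(
  series=[12,0,-35,0.006,0,0,0,0,0,0,0,0],
)

```text
clock: 11.53
position: [0.5085, -0.1914, 0.2476]
orientation: [-0.704, 0.065, -0.063, 0.705]
force: [-0.3, 0.5, 0.1]
opening: 0.499
```

```bash
python3 - <<'E'
from h import *
st()
w=env.snapshot('wrist');np.save('w3.npy',w,allow_pickle=True);crop(w,0,0,512,384,1.5,'pics/w3.png')
E
```

```text
11.53 [ 508.5 -191.4  247.6] yawz 79.63 F [-0.3  0.5  0.1] M [-0.1   0.03  0.02] op 47.4 q [-0.48  0.36  1.73  0.    1.06 -0.3 ]
```

View pics/w3.png

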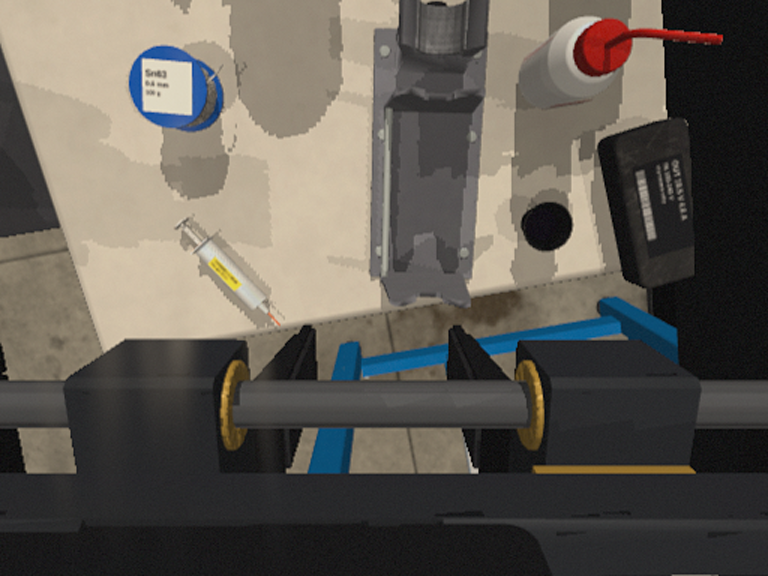

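Excellent view of the dispenser: base between columns ~372–486, near upright (tip side) at (430,295), knob-side upright at (433,98), cup at (437,25). Enlarge it.

```bash
python3 - <<'E'
from h import *
w=ld('w3');crop(w,240,0,336,105,7,'pics/w3a.png');crop(w,240,150,336,215,8,'pics/w3b.png')
E
```

```text
(no output)
```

View pics/w3a.png

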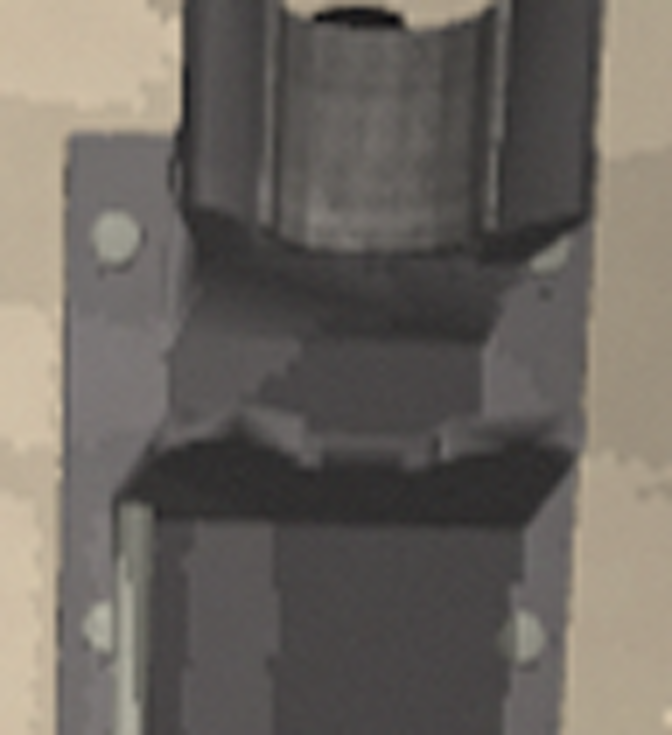

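View pics/w3b.png

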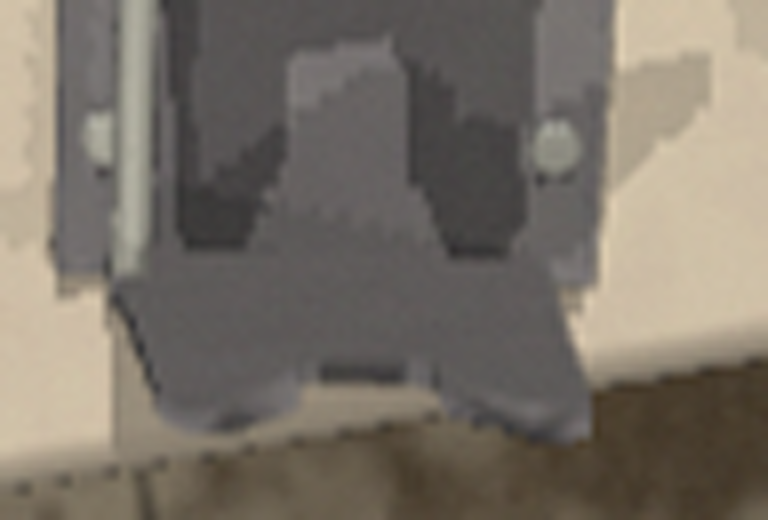

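```bash
python3 - <<'E'
from h import *
w=ld('w3')
A=lambda u,v:(u/7+240,v/7);B=lambda u,v:(u/8+240,v/8+150)
P=lambda n,x:print(n,np.round(x*1000,1))
a=onz(w,*A(363,455),.071);b=onz(w,*B(365,372),.071)
P('slot+',a);P('slot-',b);d=a-b;print(np.linalg.norm(d),np.degrees(np.arctan2(d[1],d[0])),(a+b)/2)
P('cup',onz(w,*A(382,130),.071)) 
for z in (.066,.091): P('cup edges',(onz(w,*A(275,150),z)+onz(w,*A(490,150),z))/2)
c=(onz(w,*A(60,640),.004)+onz(w,*A(570,640),.004))/2;e=(onz(w,*B(52,250),.004)+onz(w,*B(603,250),.004))/2
P('base mid',c);P('b',e);dd=c-e;print(np.degrees(np.arctan2(dd[1],dd[0])),np.linalg.norm(onz(w,*A(60,640),.004)-onz(w,*A(570,640),.004)))
P('wid',onz(w,*A(318,455),.071)-onz(w,*A(410,455),.071))
for q in [(115,237),(105,628),(522,635)]: P('scr',onz(w,*A(*q),.005))
for q in [(100,138),(557,147)]: P('scr',onz(w,*B(*q),.005))
st()
# unit dir base angle, offset
E
```

```text
slot+ [561.9 -90.6  71. ]
slot- [ 536.  -215.6   71. ]
0.12776562528152666 78.2689301825456 [ 0.54893945 -0.15310143  0.071     ]
cup [570.5 -51.5  71. ]
cup edges [571.  -52.8  66. ]
cup edges [567.2 -58.4  91. ]
base mid [ 558.1 -109.9    4. ]
b [ 536.5 -213.2    4. ]
78.1722383528899 0.08394363795158108
wid [-12.2   2.2   0. ]
scr [536.6 -43.9   5. ]
scr [ 524.4 -101.9    5. ]
scr [ 591.6 -115.3    5. ]
scr [ 505.3 -189.8    5. ]
scr [ 573.2 -203.5    5. ]
11.58 [ 508.4 -190.1  247.9] yawz 79.71 F [0.5 0.5 0.5] M [-0.08  0.05  0.01] op 47.2 q [-0.48  0.36  1.73  0.    1.06 -0.3 ]
```

```bash
python3 - <<'E'
from h import *
plan([.475,0.02,.22],np.radians(83))
plan([.4797,.0865,.16],np.radians(85.5),frm=([.475,0.02,.22],np.radians(83)))
E
```

```text
[-11.7, 4.7, 33.5, -0.01, -11.4, 4.6, 33.6, -0.01, -11.1, 4.7, 33.7, -0.01, -10.7, 4.6, 33.8, -0.01, -10.4, 4.7, 33.9, -0.01]
[-10.1, 4.6, 34.0, -0.01]
[-1.1, 20.0, 22.2, -0.015, -0.8, 20.0, 22.2, -0.015, -0.5, 20.0, 22.2, -0.015]
```

servo_tool(
  series=[-12,4.5,33.5,-0.01,-11.5,4.5,33.5,-0.01,-11,4.5,33.5,-0.01,-10.5,4.5,34,-0.01,-10.5,4.5,34,-0.01],
)

```text
clock: 12.0
position: [0.4794, -0.0121, 0.2265]
orientation: [-0.706, 0.045, -0.044, 0.706]
force: [0.9, 0.9, -0.4]
opening: 0.499
```

servo_tool(
  series=[-10,4.5,34,-0.01,-1,20,22,-0.015,-1,20,22,-0.015,-0.5,20,22,-0.015,0,0,0,0],
)

```text
clock: 12.42
position: [0.477, 0.0898, 0.1594]
orientation: [-0.707, 0.026, -0.022, 0.707]
force: [0.1, 0.2, -0.9]
opening: 0.501
```

servo_tool(
  series=[0,0,0,0],
)

```text
clock: 12.5
position: [0.4782, 0.0878, 0.1616]
orientation: [0.707, -0.026, 0.024, -0.707]
force: [1.4, 0.1, 0.6]
opening: 0.498
```

```bash
python3 - <<'E'
from h import *
w=env.snapshot('wrist');np.save('w4.npy',w,allow_pickle=True);crop(w,100,100,400,384,2.1,'pics/w4.png')
looks('16')
plan([.4797,.0865,.043],np.radians(85.5))
E
```

```text
12.65 [479.5  86.  163.2] yawz 85.82 F [-0.7 -0.  -0.3] M [-0.1   0.07  0.03] op 47.1 q [0.04 0.38 1.97 0.   0.79 0.11]
[0.0, 30.1, 0.1, 0.001, 0.1, 30.0, 0.1, 0.001, 0.0, 30.1, 0.2, 0.001, 0.1, 30.0, 0.1, 0.001]
```

View pics/w4.png

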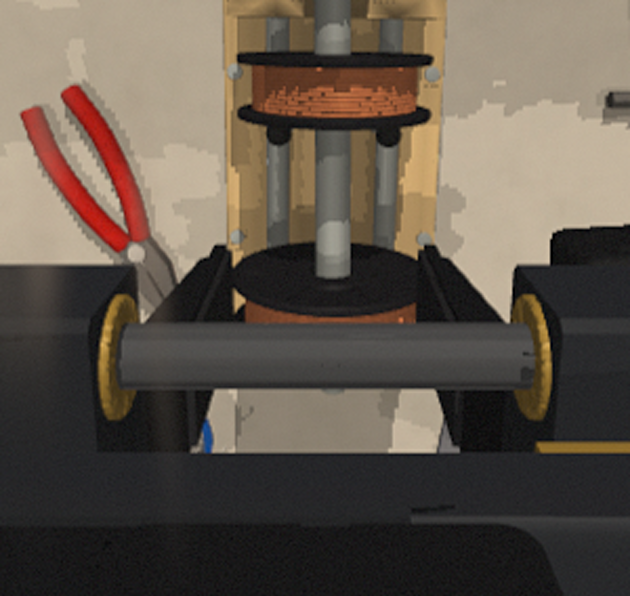

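View pics/s16.png

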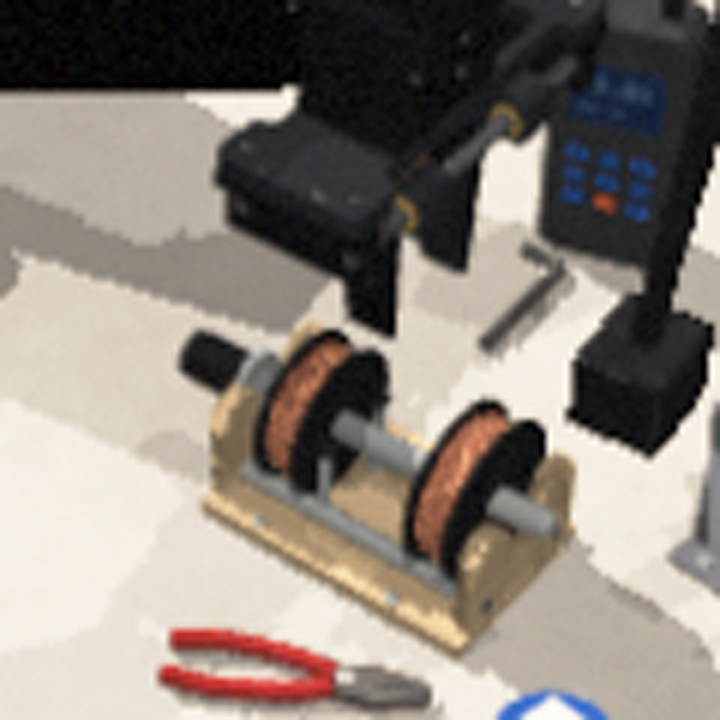

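```bash
python3 - <<'E'
from h import *
w=ld('w4');C=lambda u,v:(u/2.1+100,v/2.1+100)
P=lambda n,x:print(n,np.round(x*1000,1))
p=(onz(w,*C(277,135),.056)+onz(w,*C(388,135),.056))/2;P('pins mid',p)
P('shaft@',onz(w,*C(333,140),.051));P('shaft@',onz(w,*C(333,250),.051))
P('far flange inner top',onz(w,*C(325,245),.092)); P('near flange inner top',onz(w,*C(333,108),.086)); 
P('O from pins',p-24.5e-3*np.array([.0775,.997,0]))
st()
E
```

```text
pins mid [482.3 112.6  56. ]
shaft@ [482.4 109.9  51. ]
shaft@ [479.5  65.6  51. ]
far flange inner top [477.4  80.9  92. ]
near flange inner top [483.2 126.2  86. ]
O from pins [480.4  88.2  56. ]
12.65 [479.5  86.  163.2] yawz 85.82 F [-0.7 -0.  -0.3] M [-0.1   0.07  0.03] op 47.1 q [0.04 0.38 1.97 0.   0.79 0.11]
```

```bash
python3 - <<'E'
from h import *
w=ld('w4');C=lambda u,v:(u/2.1+100,v/2.1+100)
P=lambda n,x:print(n,np.round(x*1000,1))
P('far flange top',onz(w,*C(325,308),.092));P('far at shaft',onz(w,*C(333,277),.051));P('near inner lower',onz(w,*C(333,127),.086))
E
```

```text
far flange top [475.8  58.1  92. ]
far at shaft [478.7  54.1  51. ]
near inner lower [482.8 119.9  86. ]
```

servo_tool(
  series=[0.5,30,0,0,0,30,0,0,0,30,0,0,0,20,0,0,0,10,0,0],
)

```text
clock: 13.07
position: [0.4795, 0.0853, 0.0412]
orientation: [0.707, -0.027, 0.026, -0.707]
force: [-0.0, -0.6, -0.3]
opening: 0.503
```

```bash
python3 - <<'E'
from h import *
looks('17')
E
```

```text
13.17 [479.7  85.5  42. ] yawz 85.76 F [0.1 1.2 0.4] M [-0.1   0.1   0.01] op 47.4 q [0.04 0.59 2.06 0.   0.49 0.11]
```

View pics/s17.png

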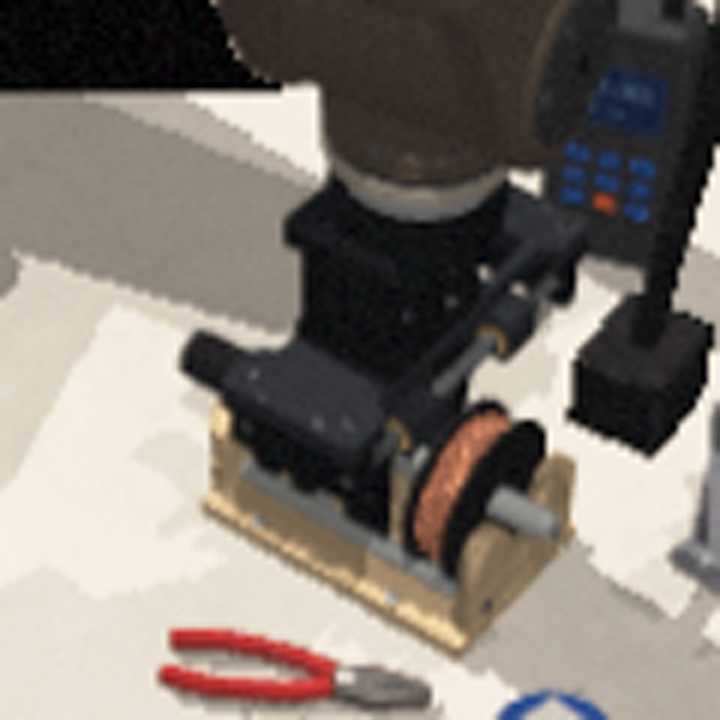

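servo_tool(
  series=[0,0,0,0,0,0,0,0,0,0,0,0,0,0,0,0,0,0,0,0],
  fingers=1,
  newtons=60,
)

```text
clock: 13.58
position: [0.4803, 0.0861, 0.0433]
orientation: [-0.707, 0.025, -0.026, 0.707]
force: [0.3, -0.3, 0.6]
opening: 0.208
```

servo_tool(
  series=[0,0,0,0,0,0,0,0],
)

```text
clock: 13.75
position: [0.4802, 0.0862, 0.043]
orientation: [-0.707, 0.026, -0.026, 0.707]
force: [0.2, 0.4, 5.2]
opening: 0.134
```

servo_tool(
  series=[0,-2,0,0,0,-4,0,0,0,-6,0,0,0,-8,0,0],
)

```text
clock: 14.08
position: [0.4794, 0.0861, 0.0626]
orientation: [0.707, -0.026, 0.025, -0.707]
force: [0.1, -0.3, -5.6]
opening: 0.134
```

```bash
python3 - <<'E'
from h import *
looks('18')
E
```

```text
14.18 [480.3  86.2  63.7] yawz 85.82 F [ 0.6  0.1 -6.2] M [-0.12  0.08 -0.02] op 12.6 q [0.04 0.55 2.05 0.   0.54 0.11]
```

View pics/s18.png

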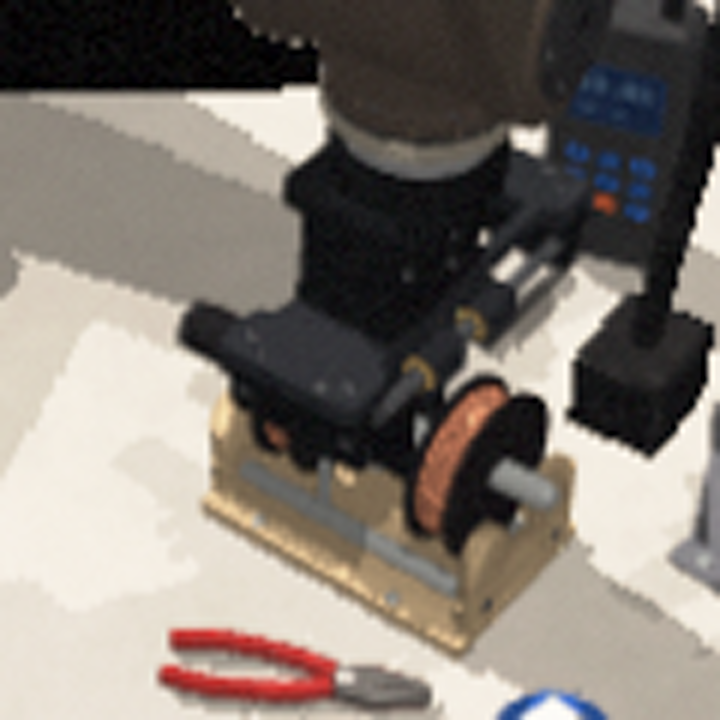

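servo_tool(
  series=[0,-12,0,0,0,-18,0,0,0,-20,0,0,0,-20,0,0,0,-20,0,0],
)

```text
clock: 14.6
position: [0.4796, 0.0861, 0.1535]
orientation: [-0.707, 0.026, -0.026, 0.707]
force: [0.3, 0.1, -6.2]
opening: 0.132
```

servo_tool(
  series=[0,-10,0,0,0,-4,0,0,0,0,0,0],
)

```text
clock: 14.85
position: [0.4801, 0.0861, 0.1672]
orientation: [-0.707, 0.025, -0.026, 0.707]
force: [1.0, -0.1, -5.7]
opening: 0.139
```

```bash
python3 - <<'E'
from h import *
s=env.snapshot('scene');np.save('s19.npy',s,allow_pickle=True);crop(s,200,110,320,270,4.5,'pics/s19.png')
st()
w=env.snapshot('wrist');crop(w,60,60,450,384,1.8,'pics/w19.png');np.save('w19.npy',w,allow_pickle=True)
E
```

```text
14.9 [479.7  86.1 166.4] yawz 85.82 F [ 0.6 -0.3 -6.6] M [-0.16  0.09 -0.02] op 13.0 q [0.04 0.38 1.96 0.   0.8  0.11]
```

View pics/s19.png

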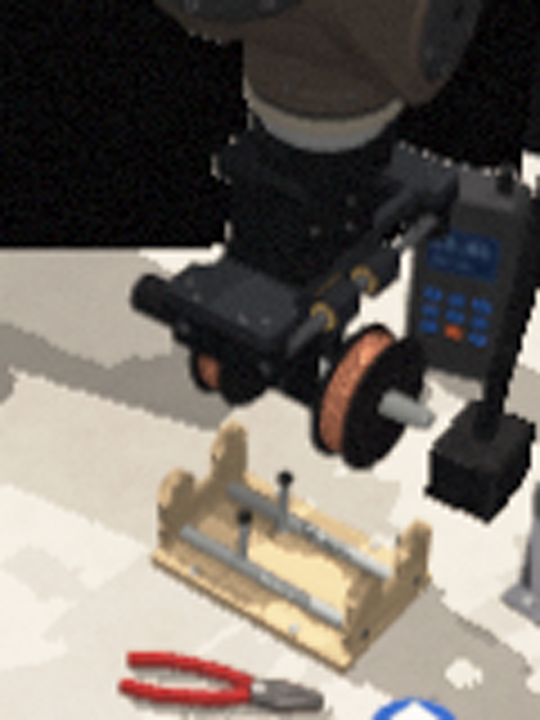

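View pics/w19.png

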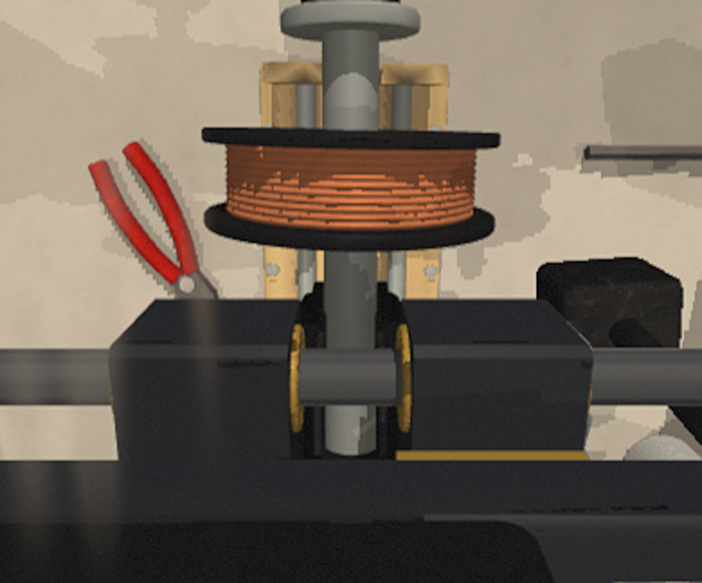

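```bash
python3 - <<'E'
from h import *
s=ld('s19');w=ld('w19')
S=lambda u,v:(u/4.5+200,v/4.5+110)
for n,p in dict(knobend=(146,293),tip=(428,418),shaft=(385,402)).items(): print(n,(onaxis(s,*S(*p))*1000).round(1))
W=lambda u,v:(u/1.8+60,v/1.8+60)
for z in (.166,.171,.176): print(z,(onz(w,*W(350,20),z+.012)*1000).round(1),(onz(w,*W(351,110),z+.006)*1000).round(1))
plan([.470,0.02,.166],np.radians(82),maxs=22)
plan([.505,-.153,.166],np.radians(78.2),frm=([.470,0.02,.166],np.radians(82)),maxs=25)
E
```

```text
knobend [488.8 198.6 169.6]
tip [473.8   4.7 180.8]
shaft [475.9  32.1 177.1]
0.166 [485.4 167.2 178. ] [484.1 147.  172. ]
0.171 [485.3 166.6 183. ] [484.1 147.2 177. ]
0.176 [485.3 166.  188. ] [484.1 147.3 182. ]
[-1.2, -0.0, -16.6, 0.017, -0.9, -0.0, -16.7, 0.017, -0.6, -0.0, -16.7, 0.017, -0.3, -0.0, -16.7, 0.017]
[7.3, 0.0, -20.8, 0.008, 7.5, 0.0, -20.7, 0.008, 7.7, 0.0, -20.7, 0.008, 7.8, 0.0, -20.6, 0.008, 8.0, 0.0, -20.6, 0.008]
[8.2, 0.0, -20.5, 0.008, 8.4, 0.0, -20.4, 0.008, 8.5, 0.0, -20.4, 0.008]
```

servo_tool(
  series=[-1,0,-14,0.017,-1,0,-20,0.017,-1,0,-20,0.017,0,0,-14,0.017,5,0,-18,0.008],
)

```text
clock: 15.37
position: [0.4715, -0.0002, 0.1655]
orientation: [-0.705, 0.054, -0.052, 0.705]
force: [0.7, 0.2, -6.0]
opening: 0.133
```

servo_tool(
  series=[7.5,0,-20.5,0.008,7.5,0,-20.5,0.008,7.5,0,-20.5,0.008,8,0,-20.5,0.008,8,0,-20.5,0.008],
)

```text
clock: 15.78
position: [0.4935, -0.1082, 0.1654]
orientation: [-0.704, 0.068, -0.066, 0.704]
force: [0.0, 0.3, -6.5]
opening: 0.133
```

servo_tool(
  series=[8.5,0,-20.5,0.008,8,0,-15,0.008,8,0,-8,0,5,0,0,0,0,0,0,0],
)

```text
clock: 16.2
position: [0.515, -0.1557, 0.1658]
orientation: [-0.703, 0.073, -0.072, 0.704]
force: [-0.2, 0.2, -6.4]
opening: 0.135
```

```bash
python3 - <<'E'
from h import *
st()
plan([.5485,-.1553,.150],np.radians(78.2),maxs=20)
s=env.snapshot('scene');crop(s,270,110,430,290,4,'pics/s20.png')
E
```

```text
16.2 [ 515.  -155.7  165.8] yawz 78.23 F [-0.2  0.2 -6.4] M [-0.1   0.1  -0.02] op 12.8 q [-0.42  0.45  1.84  0.    0.85 -0.21]
[16.4, 7.9, 3.6, 0.0, 16.4, 7.9, 3.6, 0.0]
```

View pics/s20.png

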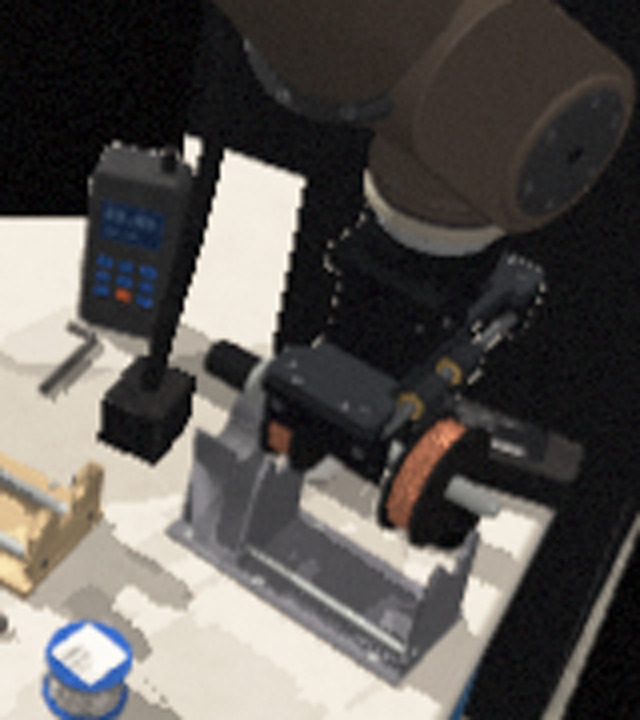

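servo_tool(
  series=[10,0,2,0,14,0,3,0,9.5,6,2,0,0,10,0,0,0,10,0,0],
)

```text
clock: 16.67
position: [0.5487, -0.155, 0.1394]
orientation: [-0.703, 0.072, -0.072, 0.704]
force: [-0.9, -0.1, -6.0]
opening: 0.136
```

servo_tool(
  series=[0,10,0,0,0,6,0,0,0,0,0,0,0,0,0,0],
)

```text
clock: 17.0
position: [0.5482, -0.1557, 0.1242]
orientation: [-0.703, 0.073, -0.072, 0.704]
force: [0.2, -0.1, -6.0]
opening: 0.133
```

```bash
python3 - <<'E'
from h import *
st()
s=env.snapshot('scene');crop(s,300,150,420,290,5,'pics/s21.png');np.save('s21.npy',s,allow_pickle=True)
w=env.snapshot('wrist');crop(w,60,0,450,384,1.5,'pics/w21.png');np.save('w21.npy',w,allow_pickle=True)
t=env.snapshot('top');crop(t,300,130,420,210,5,'pics/t21.png')
plan([.5485,-.1553,.11],np.radians(78.2),maxs=20)
E
```

```text
17.0 [ 548.2 -155.7  124.2] yawz 78.24 F [ 0.2 -0.1 -6. ] M [-0.18  0.1   0.04] op 12.6 q [-0.39  0.54  1.8   0.    0.8  -0.19]
[-0.4, 15.1, 0.5, 0.001]
```

View pics/s21.png

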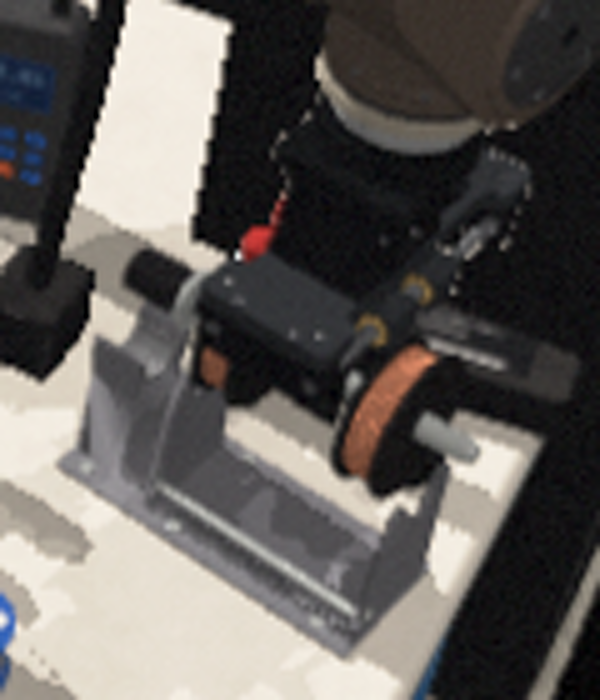

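View pics/w21.png

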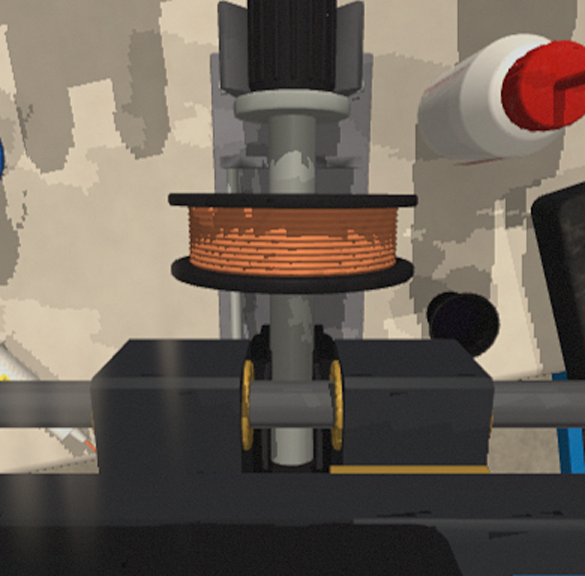

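View pics/t21.png

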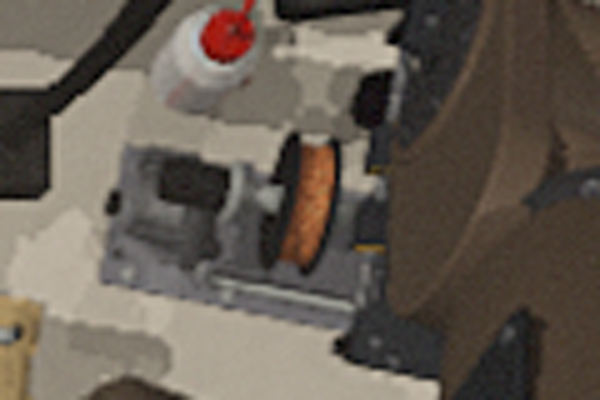

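servo_tool(
  series=[-0.3,10,0.4,0,0,10,0,0,0,8,0,0,0,6,0,0,0,3,0,0],
)

```text
clock: 17.57
position: [0.548, -0.1551, 0.0862]
orientation: [-0.703, 0.073, -0.072, 0.704]
force: [0.4, -0.2, -5.9]
opening: 0.132
```

```bash
python3 - <<'E'
from h import *
st()
s=env.snapshot('scene');crop(s,300,150,420,290,5,'pics/s22.png');np.save('s22.npy',s,allow_pickle=True)
w=env.snapshot('wrist');crop(w,150,0,400,220,2.5,'pics/w22.png');np.save('w22.npy',w,allow_pickle=True)
st()
E
```

```text
17.57 [ 548.  -155.1   86.2] yawz 78.25 F [ 0.4 -0.2 -5.9] M [-0.12  0.08  0.  ] op 12.5 q [-0.39  0.6   1.83  0.    0.72 -0.19]
17.67 [ 548.1 -155.2   86.8] yawz 78.25 F [-0.5  0.1 -5.5] M [-0.11  0.08  0.  ] op 12.9 q [-0.39  0.59  1.83  0.    0.72 -0.19]
```

View pics/s22.png

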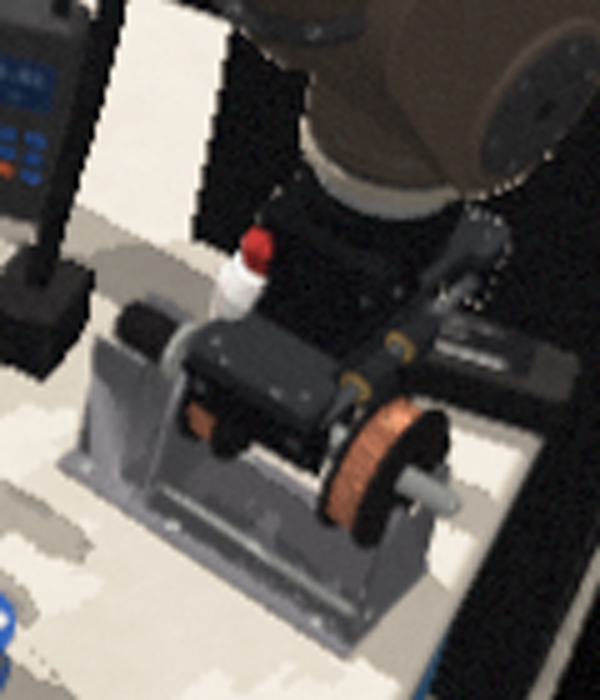

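View pics/w22.png

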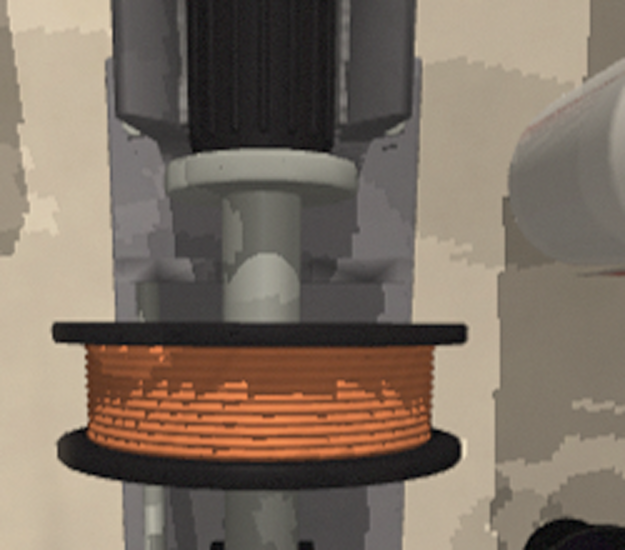

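servo_tool(
  series=[0,3,0,0,0,3,0,0,0,2,0,0,0,1.5,0,0,0,0,0,0],
  newtons=30,
)

```text
clock: 18.08
position: [0.5483, -0.1552, 0.0779]
orientation: [-0.703, 0.072, -0.072, 0.703]
force: [0.1, -0.6, -5.9]
opening: 0.14
```

servo_tool(
  series=[0,1.5,0,0,0,1.5,0,0,0,0,0,0],
)

```text
clock: 18.33
position: [0.5483, -0.1552, 0.0749]
orientation: [-0.703, 0.072, -0.072, 0.703]
force: [0.5, -0.6, -5.9]
opening: 0.138
```

servo_tool(
  series=[0,1.5,0,0,0,1.5,0,0,0,0,0,0],
  newtons=20,
)

```text
clock: 18.58
position: [0.5485, -0.1554, 0.0721]
orientation: [0.703, -0.072, 0.072, -0.703]
force: [-0.1, -1.7, -2.7]
opening: 0.146
```

servo_tool(
  series=[0,1.5,0,0,0,1.5,0,0,0,0,0,0],
)

```text
clock: 18.83
position: [0.5488, -0.1555, 0.0706]
orientation: [0.704, -0.072, 0.073, -0.703]
force: [-5.3, 0.3, 13.3]
opening: 0.14
```

```bash
python3 - <<'E'
from h import *
s=env.snapshot('scene');crop(s,300,150,420,290,5,'pics/s23.png');np.save('s23.npy',s,allow_pickle=True)
st()
E
```

```text
18.88 [ 548.8 -155.5   70.7] yawz 78.26 F [-5.4 -0.4 13.4] M [-0.05  0.91  0.07] op 13.5 q [-0.39  0.62  1.84 -0.    0.68 -0.19]
```

View pics/s23.png

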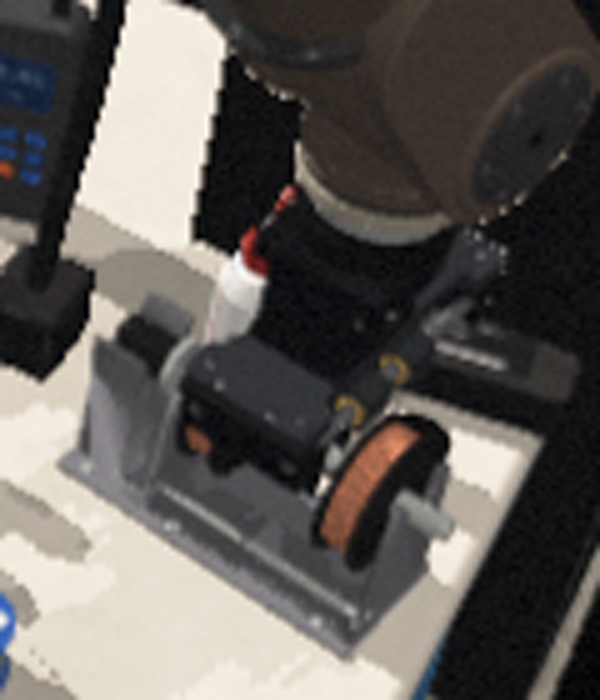

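servo_tool(
  series=[0,-1,0,0,0,0,0,0,0,0,0,0],
)

```text
clock: 19.13
position: [0.5487, -0.1555, 0.0708]
orientation: [0.704, -0.072, 0.073, -0.703]
force: [-2.3, -2.0, 7.5]
opening: 0.139
```

servo_tool(
  series=[0,0,0,0,0,0,0,0,0,0,0,0,0,0,0,0,0,0,0,0],
  fingers=0.1,
)

```text
clock: 19.55
position: [0.5484, -0.1552, 0.07]
orientation: [-0.703, 0.072, -0.072, 0.703]
force: [0.6, 0.2, 0.9]
opening: 0.422
```

```bash
python3 - <<'E'
from h import *
s=env.snapshot('scene');crop(s,300,150,420,290,5,'pics/s24.png')
w=env.snapshot('wrist');crop(w,60,0,450,384,1.5,'pics/w24.png')
st()
E
```

```text
19.65 [ 548.4 -155.2   70. ] yawz 78.26 F [-0.2  0.1 -0.1] M [-0.09  0.03 -0.04] op 41.9 q [-0.39  0.62  1.84  0.    0.68 -0.19]
```

View pics/s24.png

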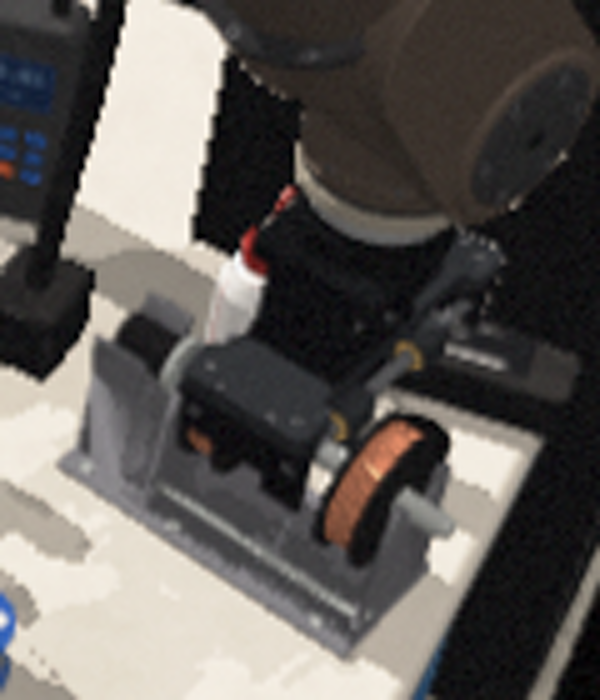

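View pics/w24.png

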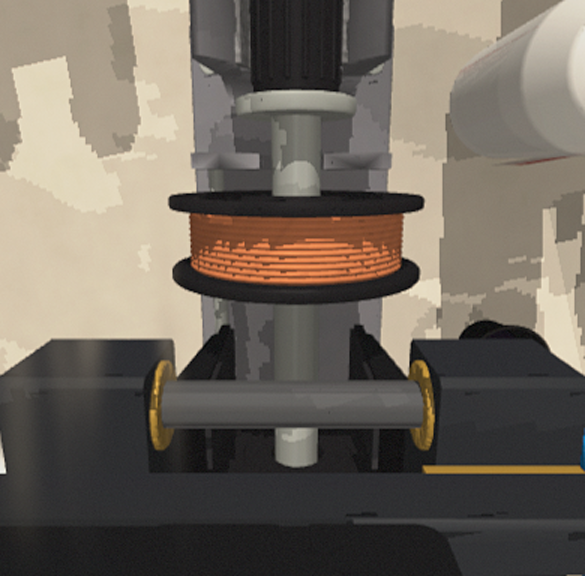

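servo_tool(
  series=[0,-10,0,0,0,-20,0,0,0,-30,0,0,0,-35,0,0,0,-35,0,0],
)

```text
clock: 20.07
position: [0.548, -0.1551, 0.2021]
orientation: [-0.703, 0.073, -0.072, 0.703]
force: [0.7, 0.2, 0.0]
opening: 0.448
```

servo_tool(
  series=[-5,-30,-10,0,-15,-10,-20,0,-15,0,-20,0,0,0,0,0,0,0,0,0],
)

```text
clock: 20.48
position: [0.5034, -0.1976, 0.2411]
orientation: [0.703, -0.073, 0.073, -0.703]
force: [-0.2, -0.3, 0.8]
opening: 0.449
```

```bash
python3 - <<'E'
from h import *
st()
s=env.snapshot('scene');crop(s,300,150,420,290,5,'pics/s25.png');np.save('s25.npy',s,allow_pickle=True);crop(s,0,0,512,384,1.5,'pics/sf.png')
w=env.snapshot('wrist');crop(w,150,0,400,230,2.5,'pics/w25.png');np.save('w25.npy',w,allow_pickle=True)
E
```

```text
20.48 [ 503.4 -197.6  241.1] yawz 78.15 F [-0.2 -0.3  0.8] M [-0.12  0.09 -0.02] op 42.6 q [-0.5   0.36  1.75  0.    1.03 -0.29]
```

View pics/s25.png

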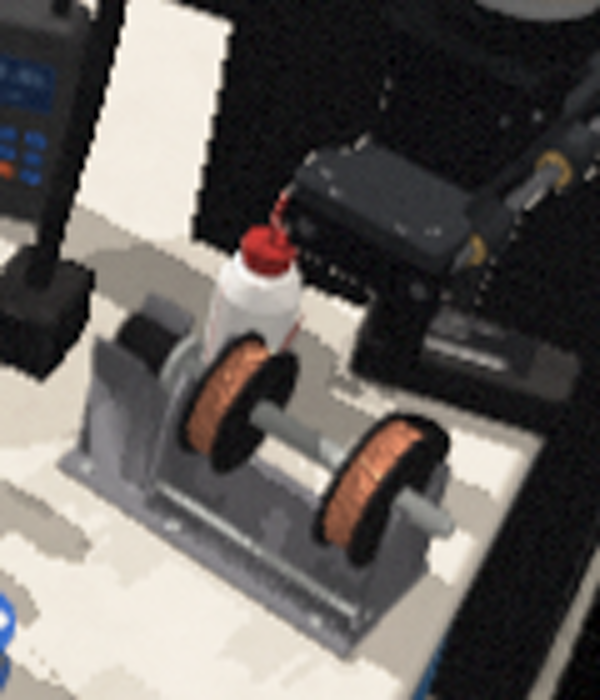

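View pics/w25.png

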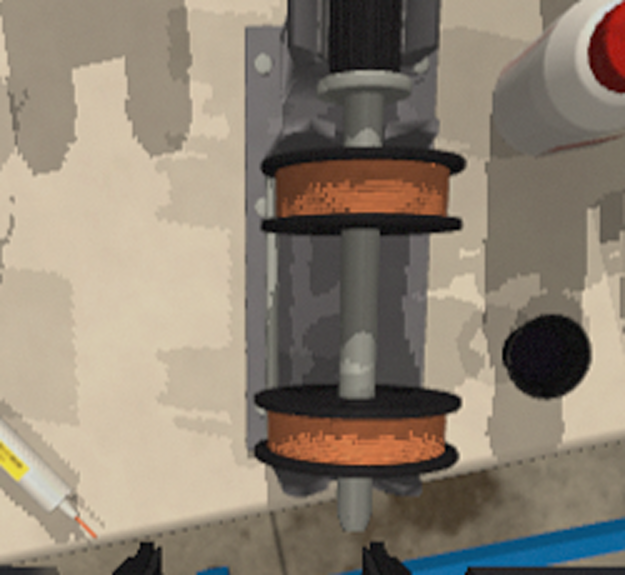

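View pics/sf.png

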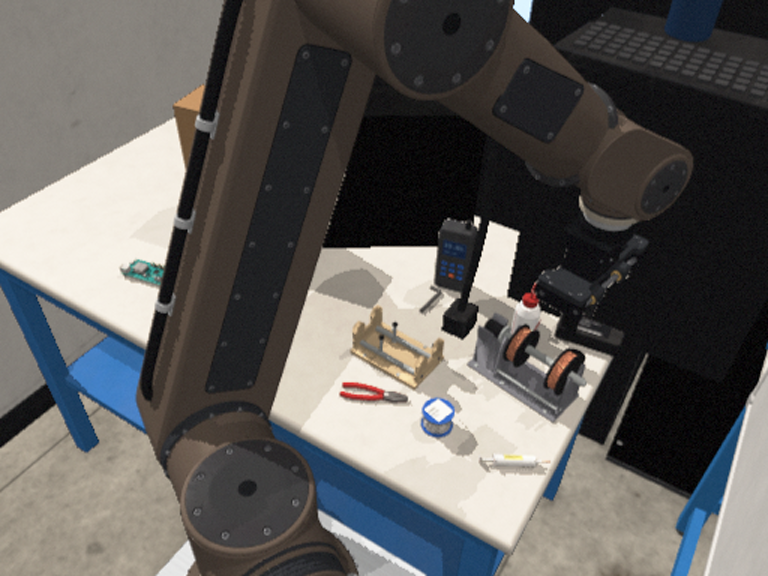

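```bash
python3 - <<'E'
from h import *
s=ld('s25');w=ld('w25')
O=np.array([.5489,-.1531]);d=np.array([np.cos(np.radians(78.2)),np.sin(np.radians(78.2))]);xx=np.array([d[1],-d[0]])
def loc(P): return np.round([ (P[:2]-O)@xx*1e3,(P[:2]-O)@d*1e3,P[2]*1e3],1)
W=lambda u,v:(u/2.5+150,v/2.5); S=lambda u,v:(u/5+300,v/5+150)
for n,p,z in [('tip',(353,530),.078),('collar',(365,85),.09),('far outer top',(357,473),.116),('far inner top',(357,413),.116),('near outer top',(364,167),.113),('near inner top',(362,231),.113),('shaft a',(359,380),.085),('shaft b',(361,260),.085)]:
    print(n,loc(onz(w,*W(*p),z)))
m=d[0]/d[1]
for n,p in [('tip',(448,523)),('shaft mid',(325,450)),('shaft mid2',(285,425)),('shaft far out',(412,504))]:
    print('scene',n,loc(onaxis(s,*S(*p),x0=O[0],y0=O[1],m=m)))
E
```

```text
tip [  1.6 -84.   78. ]
collar [ 0.2 77.6 90. ]
far outer top [ -1.9 -51.9 116. ]
far inner top [ -2.5 -31.  116. ]
near outer top [ -2.1  48.4 113. ]
near inner top [ -2.1  28.7 113. ]
shaft a [  1.5 -23.3  85. ]
shaft b [ 1.1 20.2 85. ]
scene tip [  0.  -83.2  85.9]
scene shaft mid [  0.  -12.6  83.7]
scene shaft mid2 [ 0.  11.6 83.8]
scene shaft far out [ -0.  -63.4  83.8]
```

```bash
python3 - <<'E'
from h import *
s=ld('s25')
O=np.array([.5489,-.1531]);d=np.array([np.cos(np.radians(78.2)),np.sin(np.radians(78.2))]);xx=np.array([d[1],-d[0]])
im=cv2.resize(s['color'][150:290,300:420,::-1],None,fx=6,fy=6,interpolation=cv2.INTER_CUBIC)[:, :]
def pt(x,y,z,c):
    u,v=proj(s,[*(O+xx*x/1e3+d*y/1e3),z/1e3]); cv2.circle(im,(int((u-300)*6+3),int((v-150)*6+3)),3,c,-1)
for y in (-66,-62,62,66):
    for x in (-9,9): pt(x,y,71,(0,0,255))
    for x in (-18,18): pt(x,y,97,(0,255,0))
for y in (-84,-64,0,): pt(0,y,78,(255,0,255))
for y in (90,118):
    for x in (-15.5,15.5): pt(x,y,91,(255,255,0))
for q in ((-42,-66),(42,-66),(-42,66)): pt(*q,4,(0,255,255))
cv2.imwrite('pics/ov.png',im[:600])
im2=cv2.resize(s['color'][240:270,360:400,::-1],None,fx=18,fy=18,interpolation=cv2.INTER_CUBIC);cv2.imwrite('pics/z.png',im2)
E
```

```text
(no output)
```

View pics/ov.png

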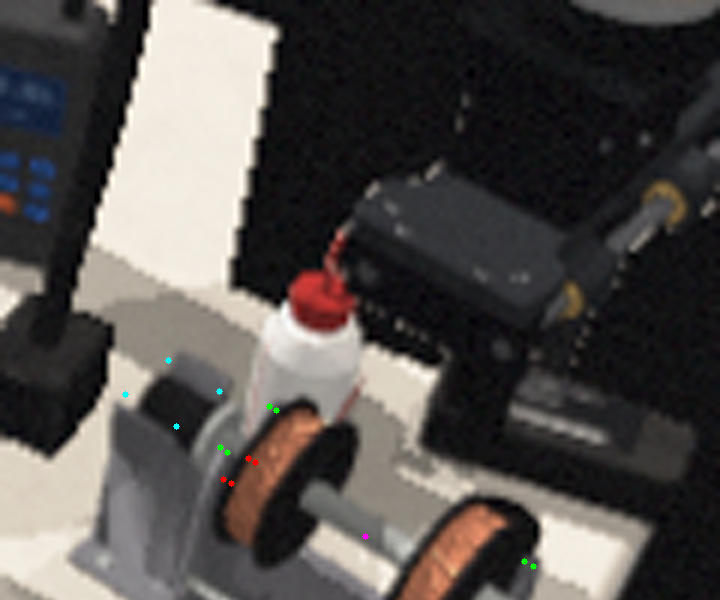

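View pics/z.png

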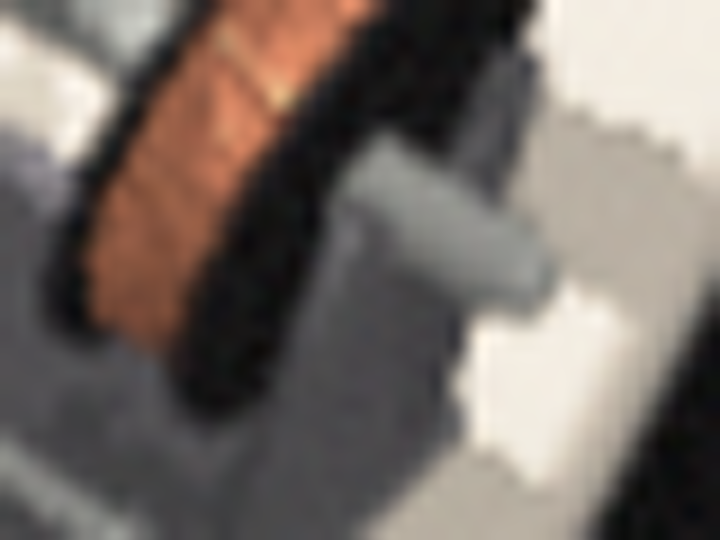

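```bash
python3 - <<'E'
from h import *
st(); print(env.sign_off())
E
```

```text
20.58 [ 504.2 -196.9  240.4] yawz 78.24 F [-0.6 -0.3 -0.3] M [-0.11  0.05  0.01] op 43.3 q [-0.49  0.36  1.75  0.    1.03 -0.29]
the job is handed in; nothing more can be done
None
```

The wire dispenser is loaded and the job was handed in at 20.6 s of the allowed 61 s.

I pushed the spindle through the small reel, then the large one. It stopped firmly, with about 23 N on the wrist, when the collar met the end board. I then took it between the reels, lifted both out together (6 N on the wrist), and lowered it into the dispenser until it bore on the slots.

**Last checks after letting go:**
- **Seating:** In the pictures the shaft lies between the prongs of the tip-side slot and the knob lies in the brake cup. The collar and tip measure within about 1 mm of where they should lie along the axis.
- **Reels:** Both hang between the uprights, with about 7 mm or more clear of them on each side.
- **Other things:** The bystanders in view looked undisturbed. The arm hid the driver case and the green reel in the last picture. The gripper was clear of everything.

**One disagreement:** The scene camera put the shaft axis at about 84 mm instead of 78 mm. The shaft is level, and part of the difference looks like that camera's calibration, since the dispenser's own edges also showed about 2 mm high there. The contact height while lowering (about 77–78 mm) supports proper seating, so I left it.

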